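Clamp the resin seals in the ratchet vise and bring the magnifier over them

ROBOT

A 6-joint arm with a two-finger parallel gripper is mounted at the origin on the work surface. World frame = base frame: x ahead of the robot, y to its left, z up, the work surface at z = 0. Lengths are in m, angles in rad, forces in N, time in s.
With the tool pointing down it reaches from about 0.35 to 0.775 m from the base axis. Payload 7.3 kg.
Tool frame: the origin (TCP) lies midway between the tips of the shut fingers; the grasp point (between the pads) lies 19 mm behind it; z points along the fingers, y is the line along which they close (so a half turn about z gives the same grasp; the last joint's range is limited). The gripper opens to 92 mm and grips with 3 to 60 N. Pads are 19 mm wide; open, the fingers measure 130 mm over their backs; the gripper's body (75 mm by 190 mm) begins 47 mm behind the grasp point.
Start: joints at [1.144, 0.342, 1.524, -0, 1.275, -0.146], TCP at [0.145, 0.504, 0.227] pointing down, gripper open.
Joint ranges: [-2.53, 2.53], [-0.77, 2.02], [0.04, 2.7], [-1, 4.14], [0.28, 2.66], [-3.11, 3.11]. Speed limits (rad/s): [2.57, 2.57, 3.14, 3.14, 3.14, 3.14].

INTERFACE

Orientations are given as a 3x3 rotation matrix whose columns are the frame's x, y, z axes.
In Python, from rig import r gives the robot as it stands.
- The arm moves only by the tool apply_moves, never from a script. Its argument "rows" is a list of rows, each a list of 7 numbers: the shift along the tool's x, y, z as a fraction of full scale, then the turn, a rotation vector about the tool's x, y, z as a fraction of full scale, then the gripper command: -1 is fully open, 1 is shut, values between are in proportion. In form: [[x, y, z, rx, ry, rz, hand], ...]. A call has 1 to 8 rows; each row shifts and turns the commanded pose from where the row before left it, along the tool's axes as they then stand; what a row does not reach is not made up. Full scale, the value 1, is 6 cm for a shift and 360 degrees for a turn. A row lasts 1/8 s, in which the tool goes at most 62.5 mm and 10.7 degrees, less where a joint would pass 70% of its speed; a pose out of reach is approached as far as the arm can. A call with a number of a shift or a turn outside -1 to 1 is refused whole. A call with a gripper value outside its range is refused whole. The fingers move at their own pace and stop on an object; "force" is the grip in N (left out, the last holds). Time passes only in rows, so rows that do not move let the fingers close. It gives the time, the measured TCP pose, the force, the opening and the grip force at its end, in the units of the state.
- r.observe(): the state, without advancing time (a new reading comes with each control period).
- r.capture(name): name is "side" or "top"; returns a dict with "img" (480x640x3 uint8, red, green, blue), "z_map" (480x640 float32, m along the optical axis (not along the pixel's ray), 0 where there is no reading), "fx", "fy", "cx", "cy" (pixels), "extrinsics" (4x4, takes a point from camera to world coordinates). Camera axes: x right, y down, z forward; pixel columns grow to the right and rows downward; lengths in m; the calibration is good to about 2 mm. A picture is of the moment at which its call begins.
- r.finish_job(): hands the job in; it is judged then, once.
The state is a dict: "time_s": time; "joint_pos": joint angles; "joint_vel": joint speeds; "joint_efforts": joint torques, N m; "eef_pos": TCP position; "eef_rot": TCP orientation; "ft_force": force on the tool from outside, world axes, zero at the start; "moment": the same for the moment, N m; "finger_gap": finger opening in m; "gripper_force": force on a finger pad.
Only numpy, scipy, OpenCV 4.12 (cv2) and the standard library are available. Lean on these libraries where they do the work, as an engineer would, in place of code of your own. Each camera call takes 0.05 s, during which the arm holds its last target. There are 200 camera calls.

TASK

Clamp the seals for carving: swing the magnifier well clear of the vise, flip the ratchet's direction lever to closing, stand every seal from the enamel tray upright in one row on the vise bed between the jaws, and pump the ratchet lever until the moving jaw grips the row firmly (do not shove the jaw by hand). Then swing the magnifier back so that every seal stands under the glass; leave the direction lever at closing and the brush pot, paste box and paperweight where they are.

Things in the scene. Friction and masses are not known exactly. Their poses are not given: they have to be found in the camera images.
- seal0: resin seal blank, a plain upright block 32 x 32 x 64 mm, 80 g, smooth (friction about 0.35); origin at the centre of the block, z along its length; two to four of seal0..seal3 are present, standing in the tray at the start
- seal1: another seal, the same
- seal2: another seal, the same
- seal3: another seal, the same
- tray: white enamel tray, fixed, 240 (its x) x 190 (its y) x 24 mm high with a dark rolled rim, walls and floor 3 mm thick; origin under its centre
- vise: ratchet vise, fixed, aluminium; origin on the table under its clamping line; clamps along its y, z up. Bed 84 mm wide, top 25 mm above the table, between two side cheeks 5 mm thick and 20 mm higher (inner faces at x = -42 and 42 mm). Fixed jaw 60 mm wide, 20 thick, top 60 mm above the table, its face at y = -80 mm. The seals stand on the bed in a row along y at x = 0, from the fixed jaw on
- fixed_jaw (a point): middle of the fixed jaw's gripping face, at bed level
- jaw: moving jaw, 60 mm wide, 18 thick, 35 high above the bed; origin in the middle of its gripping face at bed level; axes as the vise's. A toothed bar, 174 mm long, 7 mm pitch, runs from it to +y. Starts 143 to 155 mm from the fixed jaw, closes (to -y) down to 50 mm. Slides only stiffly (16 N) and stays where it is left, under clamping load too
- lever (a joint): pump lever: swings level about a vertical pivot beside the toothed bar, -0.22 to 0.22 rad; 0: handle along the vise's +y; growing: knob to the vise's +x. Moves easily, stays. At closing, each full swing towards plus pushes the jaw one 7 mm tooth to -y, the swing back clicks freely (at opening the reverse). On a tight row it turns stiff and the jaw gains no more; 10 N at the knob clamps well
- lever_pivot (a point): pivot of the pump lever, on its axis, 42 mm above the table
- lever_knob (a point): middle of the upright black knob at the end of the pump lever, 18 mm in diameter and 36 mm high (46 to 82 mm above the table), 120 mm from the pivot
- direction (a joint): direction lever, small, of steel, riding on the pump lever's head, about a vertical axis 25 mm to the +x side of the pump lever's pivot (at lever 0); -0.8 rad opening, +0.8 closing; growing is counter-clockwise from above: its tab leans towards the jaws for closing, away from them for opening. Its flat arm tops out 54 mm above the table. Turns with 4 N at the tab, stays
- direction_tab (a point): middle of the upright round steel tab at the end of the direction lever, 12 mm in diameter, from 48 to 72 mm above the table, this point 62 mm above it; 40 mm from the direction lever's axis
- lens (a joint): swing of the magnifier arm on its post at the vise's far side, a stiff joint (0.2 N m) that stays where it is left, -0.4 to 2.3 rad; 0: arm along the vise's -x, over the bed, where it starts (within 0.4) and is in the way of anything from above; growing is clockwise from above, away towards the vise's +y side; at 1.5 to 2.1 it is well clear
- lens_pivot (a point): on the axis of the magnifier's post, 190 mm above the table
- lens_centre (a point): middle of the round magnifier glass, 130 mm in diameter, 145 mm from the pivot, 190 mm above the table
- lens_handle (a point): middle of the upright black knob on the magnifier arm, 16 mm in diameter, 32 mm high (194 to 226 mm above the table), 60 mm from the pivot
- brush_pot: green glass brush pot with brushes, 80 mm in diameter, 110 mm high, brushes to 245 mm; origin under its centre; not to be disturbed
- paste_box: round porcelain seal paste box, 74 mm in diameter, 36 mm high; origin under its centre; not to be disturbed
- paperweight: dark wooden paperweight, 24 x 190 x 14 mm, long along its y; origin under its centre; not to be disturbed

How it is judged:
By the outcome, as a careful person would: the job done as asked, in the order asked, and still so for the second after the job is handed in, with the robot touching nothing.
Of seal0, seal1, seal2, seal3 only 2 to 4 are there at a start; the rules pass over those that are not, and their reading is None.
At some moment in a run one of seal0, seal1, seal2, seal3 may be knocked a few centimetres aside while the robot is not near it.
Once in a run the grip may slacken for a moment while it holds something.
It also fails if it takes over 210 s, if anything falls off the work surface, if the arm or the gripper's body presses on something with over 40 N, if the wrist force passes 120 N, or if a joint passes its speed limit or range.

## Working session

There is one attempt and no reset: what is moved stays moved. The work goes in short steps, Python scripts to look and compute and a tool call to move; the robot and the scene stay as the last step left them, time stands still between calls to the robot, and variables do not carry over. Pictures are saved under pics/ and viewed, at most 19 in all, crops included, and the job is handed in when it is done.

Besides the shell and the picture viewer there is one more tool, called after "Call:" as name([rows], argument=value, ...), one row to a line, values as JSON. apply_moves: Moves the arm, as the interface text tells. Shift numbers are shares of 6 cm and turn numbers shares of 360 degrees, none past 1 either way. Its arguments: {"type":"object","properties":{"rows":{"type":"array"},"force":{"type":"number"}},"required":["rows"]}

```bash
ls; mkdir -p pics
cat > h.py <<'E'
import numpy as np,cv2
from rig import r
def snap(name,tag):
    c=r.capture(name); np.savez('pics/%s.npz'%tag,**{k:np.asarray(v) for k,v in c.items()})
    cv2.imwrite('pics/%s.png'%tag,c['img'][:,:,::-1]); return c
def load(tag): return np.load('pics/%s.npz'%tag)
def cloud(c):
    z=c['z_map']; v,u=np.mgrid[:480,:640]
    P=np.stack([(u-c['cx'])/c['fx']*z,(v-c['cy'])/c['fy']*z,z,np.ones_like(z)],-1)@np.asarray(c['extrinsics']).T
    P=P[...,:3]; P[z==0]=np.nan; return P
E
python3 - <<'E'
from h import *
for n in('top','side'):
    c=snap(n,n+'0'); print(n,c['fx'],c['extrinsics'].round(3).tolist())
o=r.observe(); print(o)
E
```

```text
pics
top 479.89391556098474 [[0.121, -0.972, 0.199, 0.359], [-0.993, -0.119, 0.024, -0.039], [0.0, -0.2, -0.98, 1.12], [0.0, 0.0, 0.0, 1.0]]
side 474.60853780482995 [[0.808, -0.341, 0.481, 0.147], [-0.589, -0.484, 0.647, -0.569], [0.013, -0.806, -0.592, 0.648], [0.0, 0.0, 0.0, 1.0]]
{'time_s': 0.1, 'joint_pos': array([ 1.14397547e+00,  3.42629173e-01,  1.52490973e+00, -4.05142994e-06,
        1.27538049e+00, -1.46037639e-01]), 'joint_vel': array([-0.00071985, -0.0015152 , -0.00270709, -0.00060007, -0.00028358,
        0.00020338]), 'joint_efforts': array([ 2.67158015e-03, -4.32004559e+01, -2.44698018e+01,  7.21678580e-02,
        5.25774469e-02, -4.69164002e-05]), 'eef_pos': array([0.14533333, 0.50411674, 0.22613095]), 'eef_rot': array([[-9.60838973e-01,  2.77106784e-01, -5.45714848e-04],
       [ 2.77107256e-01,  9.60838231e-01, -1.20931931e-03],
       [ 1.89233106e-04, -1.31318267e-03, -9.99999120e-01]]), 'ft_force': array([-0.68960806,  0.03095439,  0.3685897 ]), 'moment': array([0.03225979, 0.02661459, 0.01713136]), 'gripper_force': 0.0, 'finger_gap': 0.0921377815711907}
```

View pics/top0.png

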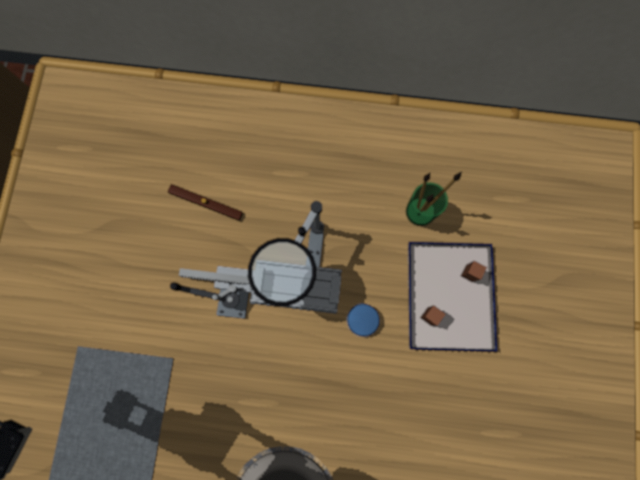

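View pics/side0.png

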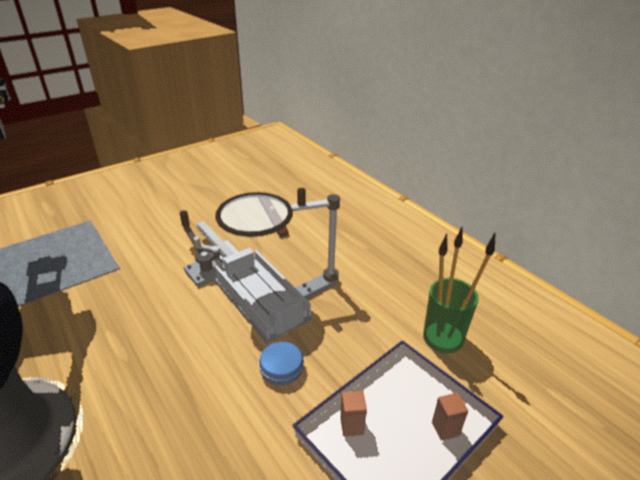

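The top view shows two seals at about (475,271) and (434,316), the paste box at (363,320), the vise around (290,285), the lens post at (317,207) and the pump knob at (176,287). The direction tab is near (235,297).

Run:
```python
from h import *
c=load('top0'); P=cloud(c)
im=c['img'][190:340,160:350]; im=cv2.resize(im,None,fx=4.2,fy=4,interpolation=cv2.INTER_CUBIC) if 0 else cv2.resize(im,(760,600),interpolation=cv2.INTER_CUBIC)
cv2.imwrite('pics/c1.png',im[:,:,::-1])
im=load('top0')['img'][230:360,400:510]; cv2.imwrite('pics/c2.png',cv2.resize(im,(660,600))[:,:,::-1]) 
for n,(u,v) in dict(post=(317,207),handle=(302,231),glass=(282,272),knob=(176,287),box=(363,320),seal_a=(475,269),seal_b=(433,314),tr1=(411,244),tr2=(493,244),tr3=(411,350),tr4=(497,350),pw1=(172,189),pw2=(240,215),viseR=(341,290),pot=(427,204)).items():
    print(n,P[v-1:v+2,u-1:u+2].reshape(-1,3)[:, :].round(3)[[1,4,7]].tolist())
```

```text
post [[0.609, -0.0, 0.2], [0.607, -0.001, 0.2], [0.605, -0.001, 0.2]]
handle [[0.551, 0.021, 0.228], [0.55, 0.021, 0.224], [0.548, 0.021, 0.226]]
glass [[0.473, 0.052, 0.193], [0.471, 0.051, 0.195], [0.469, 0.051, 0.195]]
knob [[0.427, 0.285, 0.083], [0.425, 0.286, 0.08], [0.422, 0.285, 0.082]]
box [[0.407, -0.127, 0.038], [0.405, -0.127, 0.037], [0.403, -0.128, 0.037]]
seal_a [[0.547, -0.359, 0.068], [0.545, -0.359, 0.068], [0.542, -0.359, 0.067]]
seal_b [[0.437, -0.275, 0.066], [0.435, -0.274, 0.068], [0.433, -0.275, 0.066]]
tr1 [[0.596, -0.221, 0.021], [0.594, -0.222, 0.02], [0.594, -0.224, 0.008]]
tr2 [[0.624, -0.419, -0.002], [0.622, -0.419, -0.0], [0.619, -0.418, 0.001]]
tr3 [[0.355, -0.245, 0.001], [0.353, -0.246, -0.001], [0.351, -0.246, -0.001]]
tr4 [[0.379, -0.43, 0.029], [0.376, -0.429, 0.03], [0.375, -0.441, -0.003]]
pw1 [[0.663, 0.36, 0.011], [0.659, 0.358, 0.016], [0.657, 0.358, 0.014]]
pw2 [[0.619, 0.187, 0.012], [0.616, 0.186, 0.014], [0.613, 0.186, 0.015]]
viseR [[0.472, -0.072, 0.001], [0.469, -0.072, 0.0], [0.467, -0.073, -0.001]]
pot [[0.65, -0.222, 0.173], [0.652, -0.224, 0.161], [0.688, -0.249, 0.035]]
```

View pics/c1.png

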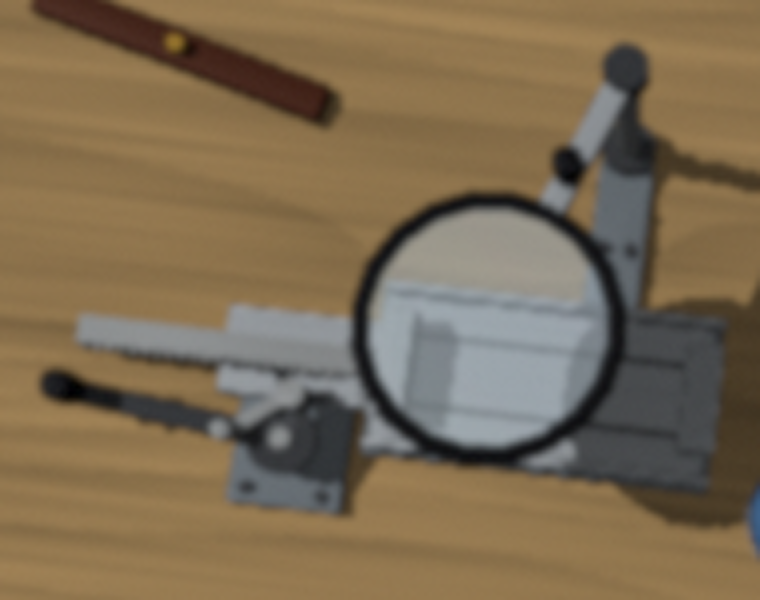

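The crop shows the post at (625,65), handle at (567,165), pump pivot at (280,437), direction tab at (218,428), in the opening position, and knob at (60,385). I'll swing the lens first, so I'm writing a planner that converts waypoints to rows.

```bash
cat >> h.py <<'E'
from scipy.spatial.transform import Rotation as R
def plan(wps,step=0.045,astep=9.0):
    """wps: list of (x,y,z,yaw_deg of tool y axis or None,hand); prints rows per call"""
    o=r.observe(); p=o['eef_pos'].copy(); M=o['eef_rot'].copy(); rows=[]
    for x,y,z,yaw,h in wps:
        t=np.array([x,y,z],float); cy=np.degrees(np.arctan2(M[1,1],M[0,1]))
        if yaw is None: T=M
        else:
            d=(yaw-cy+90)%180-90; a=np.radians(cy+d)
            T=np.array([[np.sin(a),np.cos(a),0],[-np.cos(a),np.sin(a),0],[0,0,-1]])
            if abs(T[:,0]@M[:,0])<1e-9: pass
        ang=np.degrees(np.linalg.norm((R.from_matrix(M.T@T)).as_rotvec()))
        n=max(1,int(np.ceil(np.linalg.norm(t-p)/step)),int(np.ceil(ang/astep)))
        w=R.from_matrix(M.T@T).as_rotvec()/n
        for i in range(n):
            s=M.T@((t-p)/(n-i))/0.06; s=s.round(2); q=(w/(2*np.pi)).round(3)
            rows.append([*s.tolist(),*q.tolist(),h]); p=p+M@s*0.06; M=M@R.from_rotvec(q*2*np.pi).as_matrix()
    for i in range(0,len(rows),8): print(str([[float('%g'%v)+0.0 for v in w] for w in rows[i:i+8]]).replace(' ','').replace('.0,',',').replace('-0,','0,'))
def hand(gap): return 1-2*gap/0.092
E
python3 - <<'E'
from h import *
h=round(hand(.034),2)
plan([(.40,.25,.30,None,h),(.551,.021,.30,69,h),(.551,.021,.20,69,h)])
c=load('top0');P=cloud(c)
g=P[292:308,222:250]; print((g[...,2]*1000).round()[::2,::2])
for u,v in((427,178),(459,177),(230,299),(216,297)): print(P[v,u].round(3))
E
```

```text
Traceback (most recent call last):
  File "h.py", line 22, in plan
    ang=np.degrees(np.linalg.norm((R.from_matrix(M.T@T)).as_rotvec()))
                                   ~~~~~~~~~~~~~^^^^^^^
  File "scipy/spatial/transform/_rotation.pyx", line 1143, in scipy.spatial.transform._rotation.Rotation.from_matrix
ValueError: Non-positive determinant (left-handed or null coordinate frame) in rotation matrix 0: [[-9.96326818e-01 -8.56319820e-02 -1.89233106e-04]
 [-8.56321573e-02  9.96325955e-01  1.31318267e-03]
 [-7.60874208e-05 -1.32456355e-03  9.99999120e-01]].
```

```bash
sed -i 's/\[\[np.sin(a),np.cos(a),0\],\[-np.cos(a),np.sin(a),0\]/[[-np.sin(a),np.cos(a),0],[np.cos(a),np.sin(a),0]/; /if abs(T\[/d' h.py
python3 - <<'E'
from h import *
h=round(hand(.034),2)
plan([(.40,.25,.30,None,h),(.551,.021,.30,69,h),(.551,.021,.20,69,h)])
c=load('top0');P=cloud(c)
g=P[292:308,222:250]; print((g[...,2]*1000).round()[::2,::2])
for u,v in((427,178),(459,177),(230,299),(216,297)): print(P[v,u].round(3))
E
```

```text
[[-0.58,-0.32,-0.14,0,0,0,0.26],[-0.58,-0.32,-0.14,0,0,0,0.26],[-0.58,-0.32,-0.14,0,0,0,0.26],[-0.59,-0.32,-0.13,0,0,0,0.26],[-0.58,-0.32,-0.14,0,0,0,0.26],[-0.59,-0.32,-0.13,0,0,0,0.26],[-0.58,-0.32,-0.14,0,0,0,0.26],[-0.59,-0.33,-0.13,0,0,0,0.26]]
[[-0.58,-0.32,-0.14,0,0,0,0.26],[-0.5,-0.42,0,0,0,0.002,0.26],[-0.5,-0.42,0,0,0,0.002,0.26],[-0.51,-0.41,0,0,0,0.002,0.26],[-0.51,-0.41,0,0,0,0.002,0.26],[-0.52,-0.4,0,0,0,0.002,0.26],[-0.52,-0.39,0,0,0,0.002,0.26],[-0.53,-0.39,0,0,0,0.002,0.26]]
[[0,0,0.56,0,0,0,0.26],[0,0,0.56,0,0,0,0.26],[0,0,0.55,0,0,0,0.26]]
[[54. 53. 55. 53. 46. 45. 46. 43. 11. 12. 11. 12. 10. nan]
 [55. 56. 47. 41. 47. 46. 44. 46. 44. 12. 14. 11. 11. 10.]
 [51. 42. 43. 44. 47. 45. 49. 50. 48. 11. 16. 12. 10.  8.]
 [49. 49. 46. 51. 50. 49. 44. 47. 46. 13. 10. 11. 16.  4.]
 [46. 47. 46. 50. 52. 48. 49. 49. 44. 17. 11. 12. 15. -1.]
 [44. 47. 45. 43. 47. 45. 47. 44. 46. 11. 14.  9. 12.  2.]
 [12. 48. 50. 48. 48. 47. 49. 43. 11.  9. 12. 14. 12. -0.]
 [14. 11. 47. 49. 48. 47. 46. 18. 11. 11. 12. 13. 15.  1.]]
[ 0.692 -0.211  0.206]
[ 0.694 -0.27   0.226]
[0.415 0.172 0.046]
[0.414 0.198 0.073]
```

Call:
apply_moves([
  [-0.58,-0.32,-0.14,0,0,0,0.26],
  [-0.58,-0.32,-0.14,0,0,0,0.26],
  [-0.58,-0.32,-0.14,0,0,0,0.26],
  [-0.59,-0.32,-0.13,0,0,0,0.26],
  [-0.58,-0.32,-0.14,0,0,0,0.26],
  [-0.59,-0.32,-0.13,0,0,0,0.26],
  [-0.58,-0.32,-0.14,0,0,0,0.26],
  [-0.59,-0.33,-0.13,0,0,0,0.26],
])

```text
time_s: 1.1
eef_pos: [0.3726, 0.2776, 0.2921]
eef_rot: [[-0.961, 0.277, -0.0], [0.277, 0.961, -0.0], [0.0, -0.0, -1.0]]
ft_force: [0.3, 0.3, -0.1]
finger_gap: 0.034
gripper_force: 0.0
```

Call:
apply_moves([
  [-0.58,-0.32,-0.14,0,0,0,0.26],
  [-0.5,-0.42,0,0,0,0.002,0.26],
  [-0.5,-0.42,0,0,0,0.002,0.26],
  [-0.51,-0.41,0,0,0,0.002,0.26],
  [-0.51,-0.41,0,0,0,0.002,0.26],
  [-0.52,-0.4,0,0,0,0.002,0.26],
  [-0.52,-0.39,0,0,0,0.002,0.26],
  [-0.53,-0.39,0,0,0,0.002,0.26],
])

```text
time_s: 2.1
eef_pos: [0.5517, 0.0201, 0.3001]
eef_rot: [[-0.933, 0.361, -0.001], [0.361, 0.933, 0.0], [0.001, -0.0, -1.0]]
ft_force: [1.0, -0.1, 0.1]
finger_gap: 0.0342
gripper_force: 0.0
```

Run:
```python
from h import *
o=r.observe(); print(o['eef_pos'],o['finger_gap'],o['time_s'])
h=.26
w=[(.551,.021,.20,69,h)]
for a in range(150,75,-9): w.append((.607+.06*np.cos(np.radians(a)),-.001+.06*np.sin(np.radians(a)),.20,a-90,h))
plan(w)
```

```text
[0.55173682 0.02010633 0.30008286] 0.03423373464838295 2.1
[[0.01,0,0.56,0,0,0,0.26],[0,0,0.55,0,0,0,0.26],[0.01,0.01,0.56,0,0,0,0.26],[-0.02,0.15,0,0,0,0.025,0.26],[-0.01,0.15,0,0,0,0.025,0.26],[-0.01,0.16,0,0,0,0.025,0.26],[-0.01,0.16,0,0,0,0.025,0.26],[-0.02,0.16,0,0,0,0.025,0.26]]
[[-0.01,0.15,0,0,0,0.025,0.26],[-0.01,0.16,0,0,0,0.025,0.26],[-0.01,0.15,0,0,0,0.025,0.26],[-0.01,0.16,0,0,0,0.025,0.26]]
```

Call:
apply_moves([
  [0.01,0,0.56,0,0,0,0.26],
  [0,0,0.55,0,0,0,0.26],
  [0.01,0.01,0.56,0,0,0,0.26],
  [-0.02,0.15,0,0,0,0.025,0.26],
  [-0.01,0.15,0,0,0,0.025,0.26],
  [-0.01,0.16,0,0,0,0.025,0.26],
  [-0.01,0.16,0,0,0,0.025,0.26],
  [-0.02,0.16,0,0,0,0.025,0.26],
])

```text
time_s: 3.1
eef_pos: [0.5798, 0.0554, 0.1986]
eef_rot: [[-0.4, 0.916, -0.008], [0.916, 0.4, 0.001], [0.004, -0.007, -1.0]]
ft_force: [-8.3, 1.6, -0.2]
finger_gap: 0.034
gripper_force: 3.3
```

Call:
apply_moves([
  [-0.01,0.15,0,0,0,0.025,0.26],
  [-0.01,0.16,0,0,0,0.025,0.26],
  [-0.01,0.15,0,0,0,0.025,0.26],
  [-0.01,0.16,0,0,0,0.025,0.26],
  [-0.01,0.16,0,0,0,0.025,0.26],
  [0,0,0,0,0,0,0.26],
  [0,0,-0.7,0,0,0,0.26],
  [0,0,-0.9,0,0,0,0.26],
])

```text
time_s: 4.1
eef_pos: [0.6276, 0.0562, 0.296]
eef_rot: [[0.358, 0.934, -0.003], [0.934, -0.358, -0.0], [-0.001, -0.003, -1.0]]
ft_force: [0.9, -0.1, 0.2]
finger_gap: 0.0339
gripper_force: 0.0
```

Run:
```python
from h import *
o=r.observe(); print(o['eef_pos'],o['finger_gap'],o['time_s'])
plan([(.40,.36,.30,90,.55)])
```

```text
[0.62756439 0.05615801 0.29600529] 0.033898319051432736 4.1
[[0.37,-0.59,-0.01,0,0,0.021,0.55],[0.29,-0.64,-0.01,0,0,0.021,0.55],[0.21,-0.67,-0.01,0,0,0.021,0.55],[0.12,-0.69,0,0,0,0.021,0.55],[0.02,-0.7,-0.01,0,0,0.021,0.55],[-0.07,-0.7,0,0,0,0.021,0.55],[-0.16,-0.69,-0.01,0,0,0.021,0.55],[-0.25,-0.66,0,0,0,0.021,0.55]]
[[-0.33,-0.62,-0.01,0,0,0.021,0.55]]
```

Run:
```python
from h import *
c=snap('top','top1'); print(r.observe()['joint_pos'].round(2))
im=c['img'][190:340,160:350]; cv2.imwrite('pics/c3.png',cv2.resize(im,(760,600),interpolation=cv2.INTER_CUBIC)[:,:,::-1])
```

```text
[-0.03  0.5   1.06 -0.    1.57  0.33]
```

View pics/c3.png

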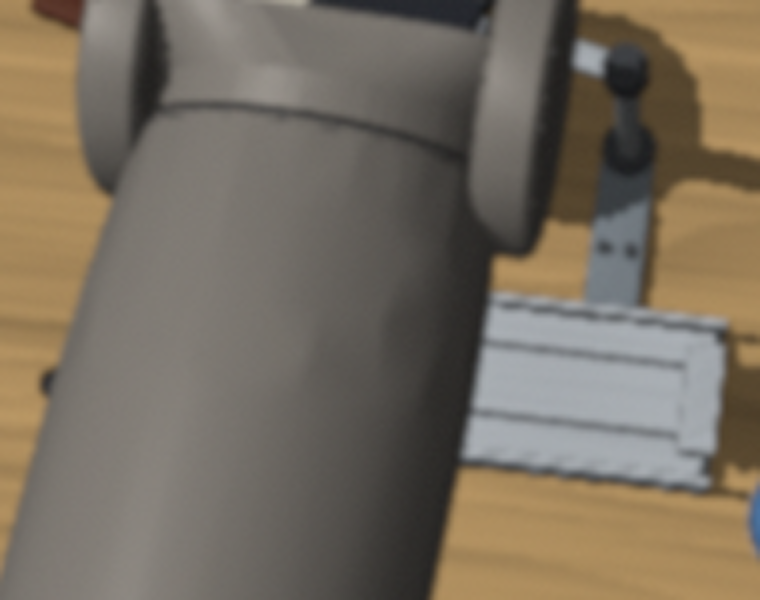

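View pics/c2.png

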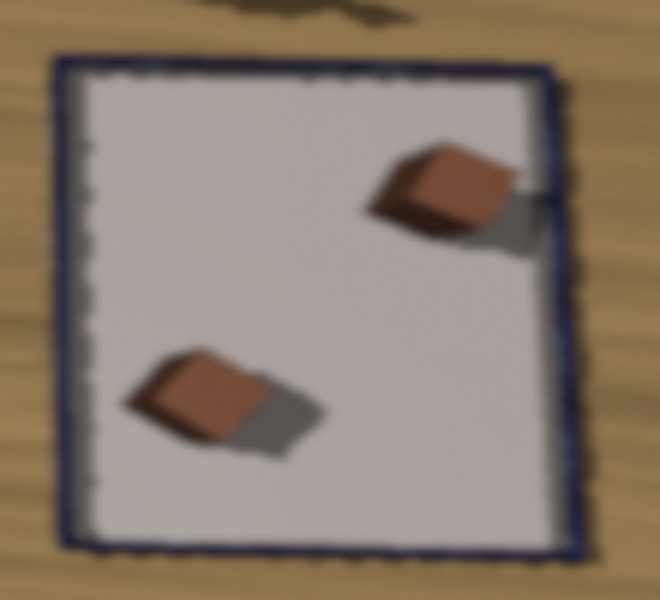

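The lens arm is off the bed and the fixed end of the vise is clear, but the robot arm hides the ratchet. I'll move aside and look again.

Call:
apply_moves([
  [0.37,-0.59,-0.01,0,0,0.021,0.55],
  [0.29,-0.64,-0.01,0,0,0.021,0.55],
  [0.21,-0.67,-0.01,0,0,0.021,0.55],
  [0.12,-0.69,0,0,0,0.021,0.55],
  [0.02,-0.7,-0.01,0,0,0.021,0.55],
  [-0.07,-0.7,0,0,0,0.021,0.55],
  [-0.16,-0.69,-0.01,0,0,0.021,0.55],
  [-0.25,-0.66,0,0,0,0.021,0.55],
])

```text
time_s: 5.15
eef_pos: [0.426, 0.3276, 0.2994]
eef_rot: [[0.99, 0.145, 0.001], [0.145, -0.99, 0.0], [0.001, 0.0, -1.0]]
ft_force: [1.1, 0.7, -0.3]
finger_gap: 0.0207
gripper_force: 0.0
```

Call:
apply_moves([
  [-0.8,-0.62,0,0,0,0.021,0.55],
  [-0.9,-0.6,0,0,0,0,0.55],
  [0,0,0,0,0,0,0.55],
])

```text
time_s: 5.52
eef_pos: [0.3183, 0.3922, 0.2997]
eef_rot: [[1.0, 0.023, 0.0], [0.023, -1.0, 0.001], [0.0, -0.001, -1.0]]
ft_force: [0.8, 0.3, 0.7]
finger_gap: 0.0207
gripper_force: 0.0
```

Run:
```python
from h import *
c=snap('top','top2'); o=r.observe(); print(o['joint_pos'].round(2),o['eef_pos'])
im=c['img'][190:340,160:350]; cv2.imwrite('pics/c4.png',cv2.resize(im,(760,600),interpolation=cv2.INTER_CUBIC)[:,:,::-1])
```

```text
[ 0.73  0.26  1.44 -0.    1.44  2.28] [0.3202347  0.39120057 0.29960424]
```

View pics/c4.png

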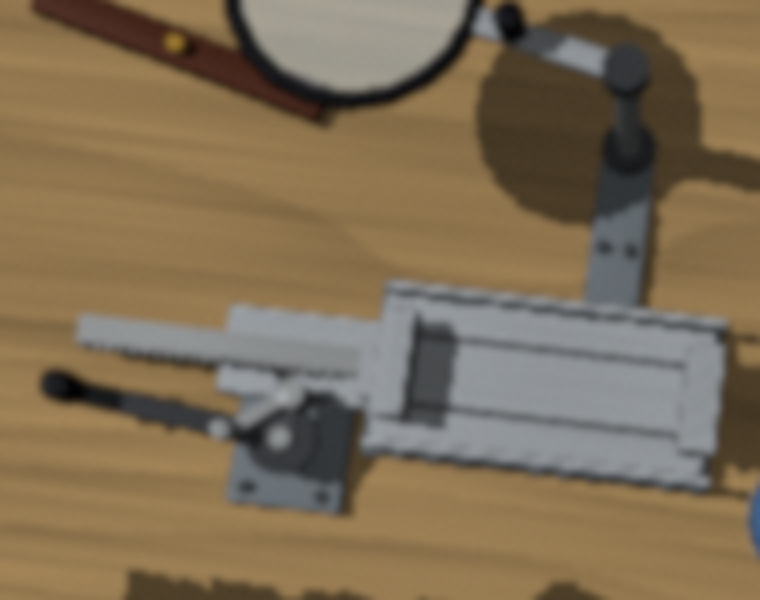

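The lens is well clear now. The fixed jaw face edge runs (687,361)-(679,451), the moving jaw face edge (415,318)-(404,418), the direction tab is at (218,428), its axis near (287,388), the pivot at (280,437) and the knob at (60,385).

```bash
cat >> h.py <<'E'
def pix(c,u,v,z):
    E=np.asarray(c['extrinsics']); d=E[:3,:3]@np.array([(u-c['cx'])/c['fx'],(v-c['cy'])/c['fy'],1]); o=E[:3,3]
    return o+d*(z-o[2])/d[2]
E
python3 - <<'E'
from h import *
c=load('top2')
q=lambda a,b,z: pix(c,160+(a+.5)/4-.5,190+(b+.5)/4-.5,z)
for n,a in dict(f1=(687,361,.06),f2=(679,451,.06),m1=(415,318,.06),m2=(404,418,.06),ch1=(390,285,.045),ch2=(725,322,.045),cl1=(362,446,.045),cl2=(707,488,.045),tab=(218,428,.072),ax=(287,388,.054),piv=(280,437,.05),knob=(60,385,.082),lh=(510,20,.226),post=(627,68,.2)).items(): print(n,q(*a).round(4))
# seal tops
P=cloud(c); z=P[...,2]
m=((z>.055)&(z<.08)&(P[...,1]<-.2)&(P[...,0]>.36)&(P[...,0]<.62)).astype(np.uint8)
n,l,s,ce=cv2.connectedComponentsWithStats(m)
for i in range(1,n):
    if s[i,4]>40:
        g=P[l==i]; print(s[i,4],np.median(g,0).round(4),cv2.minAreaRect((g[:,:2]*1000).astype(np.float32)))
# paste box center
m=(abs(P[...,0]-.405)<.05)&(abs(P[...,1]+.127)<.05)&(z>.03)&(z<.042); print(P[m].mean(0))
E
```

```text
f1 [ 0.4831 -0.0469  0.06  ]
f2 [ 0.4334 -0.0483  0.06  ]
m1 [0.4886 0.1062 0.06  ]
m2 [0.433  0.1041 0.06  ]
ch1 [0.5074 0.125  0.045 ]
ch2 [ 0.5094 -0.0657  0.045 ]
cl1 [0.4158 0.1271 0.045 ]
cl2 [ 0.4161 -0.0662  0.045 ]
tab [0.4145 0.2021 0.072 ]
ax [0.442  0.1719 0.054 ]
piv [0.415  0.1722 0.05  ]
knob [0.4265 0.2885 0.082 ]
lh [0.6178 0.0589 0.226 ]
post [0.6079 0.0008 0.2   ]
237 [ 0.5438 -0.363   0.0671] ((544.5193481445312, -364.599853515625), (32.58647155761719, 32.96707534790039), 67.16409301757812)
240 [ 0.4345 -0.279   0.0672] ((434.72991943359375, -279.5137939453125), (32.34291458129883, 31.96196174621582), 58.9787712097168)
[ 0.40772217 -0.12828912  0.03302118]
```

Run:
```python
from h import *
h=.55
w=[(.4148,.2015,.14,90,h),(.4148,.2015,.058,90,h)]
for a in np.linspace(128,240,8)[1:]: w.append((.44+.04*np.cos(np.radians(a)),.170+.04*np.sin(np.radians(a)),.058,90,h))
w+=[(.4148,.150,.14,90,h)]
plan(w,step=.055)
```

```text
[[0.3,0.64,0.53,0,0,0.001,0.55],[0.31,0.64,0.53,0,0,0.001,0.55],[0.31,0.63,0.53,0,0,0.001,0.55],[0.31,0.63,0.54,0,0,0.001,0.55],[0.32,0.64,0.53,0,0,0.001,0.55],[0,0,0.68,0,0,-0.001,0.55],[0,0,0.69,0,0,-0.001,0.55],[-0.12,0.13,0,0,0,0,0.55]]
[[-0.09,0.16,0,0,0,0,0.55],[-0.04,0.18,0,0,0,0,0.55],[0.01,0.19,0,0,0,0,0.55],[0.07,0.17,0,0,0,0,0.55],[0.1,0.15,0,0,0,0,0.55],[0.15,0.12,0,0,0,0,0.55],[-0.04,-0.12,-0.68,0,0,0,0.55],[-0.04,-0.13,-0.69,0,0,0,0.55]]
```

Call:
apply_moves([
  [0.3,0.64,0.53,0,0,0,0.55],
  [0.31,0.64,0.53,0,0,0,0.55],
  [0.31,0.63,0.53,0,0,0,0.55],
  [0.31,0.63,0.54,0,0,0,0.55],
  [0.32,0.64,0.53,0,0,0,0.55],
  [0,0,0.68,0,0,0,0.55],
  [0,0,0.69,0,0,0,0.55],
  [0,0,0,0,0,0,0.55],
])

```text
time_s: 6.58
eef_pos: [0.4178, 0.1993, 0.0559]
eef_rot: [[1.0, 0.014, -0.002], [0.014, -1.0, -0.001], [-0.002, 0.001, -1.0]]
ft_force: [-0.2, 0.7, -0.2]
finger_gap: 0.0207
gripper_force: 0.0
```

Call:
apply_moves([
  [-0.12,0.13,0,0,0,0,0.55],
  [-0.09,0.16,0,0,0,0,0.55],
  [-0.04,0.18,0,0,0,0,0.55],
  [0.01,0.19,0,0,0,0,0.55],
  [0.07,0.17,0,0,0,0,0.55],
  [0.1,0.15,0,0,0,0,0.55],
  [0.15,0.12,0,0,0,0,0.55],
  [0,0,0,0,0,0,0.55],
])

```text
time_s: 7.58
eef_pos: [0.421, 0.1396, 0.0574]
eef_rot: [[1.0, 0.01, -0.004], [0.01, -1.0, 0.008], [-0.004, -0.008, -1.0]]
ft_force: [-10.8, 37.5, 3.1]
finger_gap: 0.0214
gripper_force: 18.2
```

Call:
apply_moves([
  [0,-0.13,0,0,0,0,0.55],
  [0,0,-0.7,0,0,0,0.55],
  [0,0,-0.9,0,0,0,0],
  [0,0,-0.9,0,0,0,-0.5],
])

```text
time_s: 8.07
eef_pos: [0.4237, 0.1421, 0.2096]
eef_rot: [[1.0, 0.014, 0.002], [0.014, -1.0, -0.001], [0.002, 0.001, -1.0]]
ft_force: [1.0, 0.3, 0.1]
finger_gap: 0.0361
gripper_force: 0.0
```

```bash
cat >> h.py <<'E'
def seals(c):
    P=cloud(c); z=P[...,2]; im=np.asarray(c['img']).astype(int)
    m=((z>.055)&(z<.10)&(im[...,0]>im[...,2]+25)&(P[...,0]>.34)&(P[...,0]<.66)&(P[...,1]<.16)).astype(np.uint8)
    n,l,s,ce=cv2.connectedComponentsWithStats(m)
    for i in range(1,n):
        if s[i,4]>40:
            g=P[l==i]; zt=np.percentile(g[:,2],60); g=g[g[:,2]>zt-.01]; q=cv2.minAreaRect((g[:,:2]*1000).astype(np.float32)); print('seal',s[i,4],g.mean(0).round(4),[round(float(v),1) for v in (*q[0],*q[1],q[2])])
E
python3 - <<'E'
from h import *
c=snap('top','top3'); seals(c)
im=c['img'][190:340,160:350]; cv2.imwrite('pics/c5.png',cv2.resize(im,(760,600),interpolation=cv2.INTER_CUBIC)[:,:,::-1])
plan([(.4345,-.279,.17,-30,-.5),(.4345,-.279,.03,-30,-.5)],step=.055)
c=snap('side','side1')
E
```

```text
seal 230 [ 0.5437 -0.3632  0.0671] [544.1, -364.1, 32.6, 31.0, 69.2]
seal 231 [ 0.434  -0.2787  0.0672] [434.4, -279.6, 32.5, 31.1, 59.8]
[[0,0.88,0.1,0,0,-0.021,-0.5],[-0.11,0.87,0.1,0,0,-0.021,-0.5],[-0.23,0.85,0.09,0,0,-0.021,-0.5],[-0.34,0.81,0.1,0,0,-0.021,-0.5],[-0.44,0.76,0.09,0,0,-0.021,-0.5],[-0.54,0.7,0.1,0,0,-0.021,-0.5],[-0.62,0.62,0.09,0,0,-0.021,-0.5],[-0.7,0.52,0.1,0,0,-0.021,-0.5]]
[[-0.01,-0.01,0.78,0.001,0,0.001,-0.5],[0,0,0.78,0.001,0,0.001,-0.5],[-0.01,0,0.77,0.001,0,0.001,-0.5]]
```

View pics/side1.png

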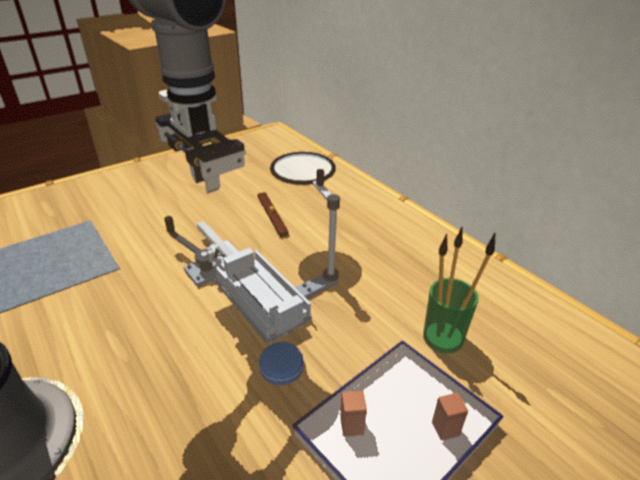

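The lens is clear, both seals stand at (353,412) and (450,415) in the tray, and the lever knob has moved to (170,225). I'll confirm the tab later when the arm is away. Going to seal b.

Call:
apply_moves([
  [0,0.88,0.1,0,0,-0.021,-0.5],
  [-0.11,0.87,0.1,0,0,-0.021,-0.5],
  [-0.23,0.85,0.09,0,0,-0.021,-0.5],
  [-0.34,0.81,0.1,0,0,-0.021,-0.5],
  [-0.44,0.76,0.09,0,0,-0.021,-0.5],
  [-0.54,0.7,0.1,0,0,-0.021,-0.5],
  [-0.62,0.62,0.09,0,0,-0.021,-0.5],
  [-0.7,0.52,0.1,0,0,-0.021,-0.5],
])

```text
time_s: 9.18
eef_pos: [0.4291, -0.2816, 0.1609]
eef_rot: [[0.477, 0.879, 0.0], [0.879, -0.477, -0.001], [-0.001, 0.001, -1.0]]
ft_force: [0.9, -0.4, -0.3]
finger_gap: 0.069
gripper_force: 0.0
```

Run:
```python
from h import *
c=snap('top','top4')
im=c['img'][190:340,160:350]; cv2.imwrite('pics/c5.png',cv2.resize(im,(760,600),interpolation=cv2.INTER_CUBIC)[:,:,::-1])
plan([(.4345,-.279,.03,-30,-.5)],step=.055)
c=snap('side','side2');im=c['img'][310:480,280:520]; cv2.imwrite('pics/s2.png',cv2.resize(im,(720,510))[:,:,::-1])
```

```text
[[0.06,0,0.72,0,0,0.002,-0.5],[0.06,0,0.72,0,0,0.002,-0.5],[0.06,0.01,0.73,0,0,0.002,-0.5]]
```

View pics/c5.png

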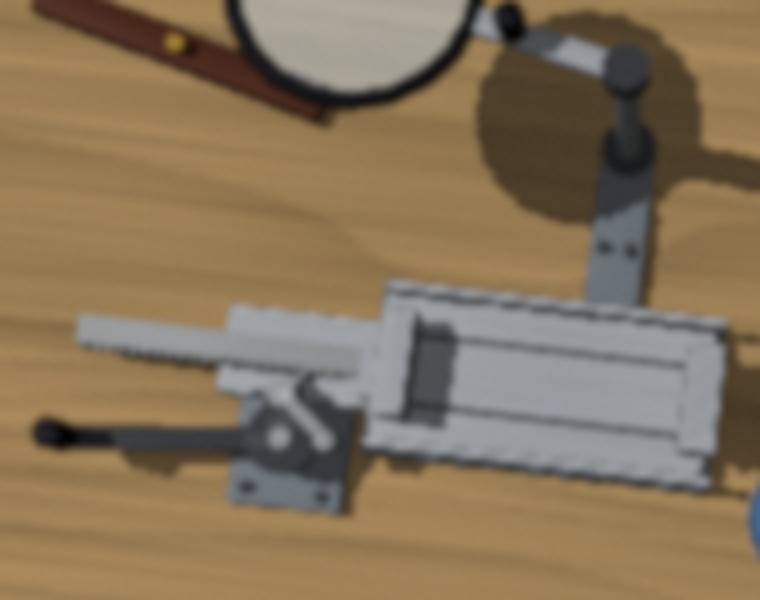

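The direction tab is now on the jaw side at (325,443), so it's at closing, and the knob is at (50,433). Grasping seal b.

Call:
apply_moves([
  [0.06,0,0.72,0,0,0.002,-0.5],
  [0.06,0,0.72,0,0,0.002,-0.5],
  [0.06,0.01,0.73,0,0,0.002,-0.5],
  [0,0,0,0,0,0,0.6],
  [0,0,0,0,0,0,0.9],
  [0,0,0,0,0,0,0.9],
  [0,0,0,0,0,0,0.9],
  [0,0,0,0,0,0,0.9],
], force=25)

```text
time_s: 10.28
eef_pos: [0.4359, -0.27, 0.0324]
eef_rot: [[0.513, 0.859, 0.002], [0.859, -0.513, -0.002], [-0.0, 0.002, -1.0]]
ft_force: [-0.2, -0.4, 7.1]
finger_gap: 0.0318
gripper_force: 25.0
```

Run:
```python
from h import *
o=r.observe();print(o['eef_pos'],o['finger_gap'])
plan([(o['eef_pos'][0],-.279,.14,-30,.9),(.462,-.028,.13,0.5,.9),(.462,-.028,.054,0.5,.9)],step=.045)
```

```text
[ 0.43593664 -0.27004298  0.03236942] 0.03175990073393154
[[-0.04,0.03,-0.6,0,0,-0.001,0.9],[-0.04,0.03,-0.6,0,0,-0.001,0.9],[-0.05,0.02,-0.59,0,0,-0.001,0.9],[0.64,-0.28,0.03,0,0,-0.014,0.9],[0.66,-0.23,0.03,0,0,-0.014,0.9],[0.68,-0.17,0.02,0,0,-0.014,0.9],[0.69,-0.1,0.03,0,0,-0.014,0.9],[0.7,-0.05,0.02,0,0,-0.014,0.9]]
[[0.71,0.02,0.03,0,0,-0.014,0.9],[0,0,0.63,0,0,0,0.9],[0,0,0.63,0,0,0,0.9]]
```

Call:
apply_moves([
  [0,0,-0.6,0,0,0,0.9],
  [0,0,-0.6,0,0,0,0.9],
  [0,0,-0.59,0,0,0,0.9],
  [0.64,-0.28,0,0,0,-0.014,0.9],
  [0.66,-0.23,0,0,0,-0.014,0.9],
  [0.68,-0.17,0,0,0,-0.014,0.9],
  [0.69,-0.1,0,0,0,-0.014,0.9],
  [0.7,-0.05,0,0,0,-0.014,0.9],
])

```text
time_s: 11.28
eef_pos: [0.4606, -0.0598, 0.1388]
eef_rot: [[0.096, 0.995, 0.0], [0.995, -0.096, -0.0], [0.0, 0.0, -1.0]]
ft_force: [0.3, -0.5, -1.1]
finger_gap: 0.0316
gripper_force: 25.0
```

Call:
apply_moves([
  [0.7,0,0,0,0,-0.014,0.9],
  [0,0,0,0,0,0,0.9],
  [0,0,0,0,0,0,0.9],
  [0,0,0,0,0,0,0.9],
])

```text
time_s: 11.78
eef_pos: [0.4647, -0.0203, 0.1386]
eef_rot: [[0.012, 1.0, 0.0], [1.0, -0.012, -0.0], [-0.0, 0.0, -1.0]]
ft_force: [0.7, 0.2, -0.9]
finger_gap: 0.0317
gripper_force: 25.0
```

Run:
```python
from h import *
o=r.observe();print(o['eef_pos'],o['finger_gap'])
c=snap('side','side3');im=c['img'][200:360,180:380]; cv2.imwrite('pics/s3.png',cv2.resize(im,(750,600),interpolation=cv2.INTER_CUBIC)[:,:,::-1])
plan([(.462,-.0175,.08,0.5,.9),(.462,-.0175,.055,.5,.9)],step=.03)
# seal position from side cloud: brown points
P=cloud(c); i=c['img'].astype(int); m=(i[...,0]>i[...,2]+35)&(P[...,2]>.06)&(P[...,2]<.2)&(P[...,1]>-.1)&(P[...,1]<.08)&(abs(P[...,0]-.46)<.06)
g=P[m]; print(len(g),np.percentile(g,[2,50,98],axis=0).round(4))
```

```text
[ 0.46471966 -0.02028359  0.13856394] 0.03172800521722241
[[0.02,-0.02,0.49,0,0,-0.002,0.9],[0.03,-0.03,0.49,0,0,-0.002,0.9],[0,0,0.41,0,0,0.001,0.9]]
801 [[ 0.4481 -0.0445  0.1146]
 [ 0.4626 -0.041   0.1551]
 [ 0.4966 -0.0137  0.1751]]
```

View pics/s3.png

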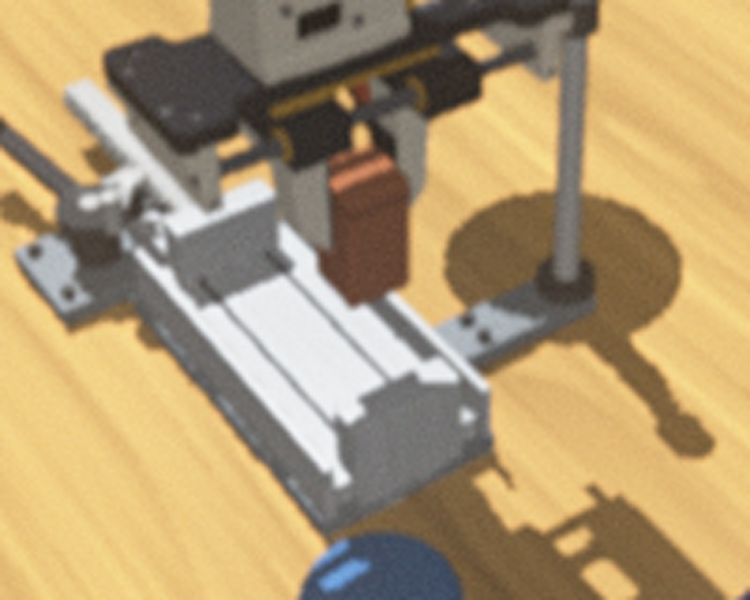

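The seal hangs upright in the grip over the bed, near the fixed jaw. Lowering it.

Call:
apply_moves([
  [0,-0.04,0.5,0,0,0,0.9],
  [0,0,0.5,0,0,0,0.9],
  [0,0,0.35,0,0,0,0.9],
  [0,0,0,0,0,0,0.9],
  [0,0,0,0,0,0,0.9],
])

```text
time_s: 12.45
eef_pos: [0.4627, -0.0198, 0.0581]
eef_rot: [[0.011, 1.0, 0.001], [1.0, -0.011, -0.0], [-0.0, 0.001, -1.0]]
ft_force: [0.6, 0.1, -0.1]
finger_gap: 0.0321
gripper_force: 25.0
```

Call:
apply_moves([
  [0,0,0.05,0,0,0,0.9],
  [0,0,0,0,0,0,0.9],
])

```text
time_s: 12.7
eef_pos: [0.4624, -0.0194, 0.0548]
eef_rot: [[0.011, 1.0, 0.0], [1.0, -0.011, -0.0], [-0.0, 0.0, -1.0]]
ft_force: [0.2, 1.3, -0.6]
finger_gap: 0.0315
gripper_force: 25.0
```

Call:
apply_moves([
  [0,0,0,0,0,0,0.1],
  [0,0,0,0,0,0,-0.1],
  [0,0,0,0,0,0,-0.1],
  [0,0,-0.4,0,0,0,-0.3],
  [0,0,-0.7,0,0,0,-0.5],
  [0,0,-0.7,0,0,0,-0.5],
  [0,0,0,0,0,0,-0.5],
])

```text
time_s: 13.58
eef_pos: [0.4642, -0.0196, 0.1654]
eef_rot: [[0.011, 1.0, 0.007], [1.0, -0.011, -0.001], [-0.001, 0.007, -1.0]]
ft_force: [-0.4, -0.9, -0.0]
finger_gap: 0.0687
gripper_force: 0.0
```

Run:
```python
from h import *
o=r.observe();print(o['eef_pos'])
c=snap('top','top5'); seals(c)
plan([(.544,-.3637,.17,-22,-.5)],step=.055)
```

```text
[ 0.46421548 -0.01963597  0.1654145 ]
seal 231 [ 0.5437 -0.3635  0.067 ] [543.9, -364.4, 33.5, 31.8, 68.4]
[[-0.82,0.2,-0.01,0,0,0.008,-0.5],[-0.81,0.24,-0.02,0,0,0.008,-0.5],[-0.79,0.28,-0.01,0,0,0.008,-0.5],[-0.78,0.32,-0.02,0,0,0.008,-0.5],[-0.76,0.36,-0.01,0,0,0.008,-0.5],[-0.74,0.4,-0.02,0,0,0.008,-0.5],[-0.72,0.44,-0.01,0,0,0.008,-0.5]]
```

Call:
apply_moves([
  [-0.82,0.2,0,0,0,0.008,-0.5],
  [-0.81,0.24,0,0,0,0.008,-0.5],
  [-0.79,0.28,0,0,0,0.008,-0.5],
  [-0.78,0.32,0,0,0,0.008,-0.5],
  [-0.76,0.36,0,0,0,0.008,-0.5],
  [-0.74,0.4,0,0,0,0.008,-0.5],
  [-0.72,0.44,0,0,0,0.008,-0.5],
  [0,0,0,0,0,0,-0.5],
])

```text
time_s: 14.62
eef_pos: [0.5423, -0.3666, 0.1593]
eef_rot: [[0.358, 0.934, -0.003], [0.934, -0.358, 0.002], [0.001, -0.003, -1.0]]
ft_force: [0.4, 0.5, -0.7]
finger_gap: 0.0686
gripper_force: 0.0
```

Call:
apply_moves([
  [0,0,0,0,0,0,-0.5],
  [0,0,0,0,0,0,-0.5],
])

```text
time_s: 14.88
eef_pos: [0.543, -0.3622, 0.162]
eef_rot: [[0.353, 0.936, -0.001], [0.936, -0.353, 0.001], [0.001, -0.001, -1.0]]
ft_force: [-0.4, 0.2, 0.2]
finger_gap: 0.0689
gripper_force: 0.0
```

Run:
```python
from h import *
plan([(.544,-.3637,.032,-22,-.5)],step=.05)
c=snap('top','top6'); seals(c)
c=snap('side','side4');im=c['img'][200:480,200:520]; cv2.imwrite('pics/s4.png',cv2.resize(im,(680,595),interpolation=cv2.INTER_CUBIC)[:,:,::-1])
```

```text
[[-0.01,0.01,0.72,0,0,0.001,-0.5],[0,0.01,0.72,0,0,0.001,-0.5],[-0.01,0.01,0.73,0,0,0.001,-0.5]]
```

View pics/s4.png

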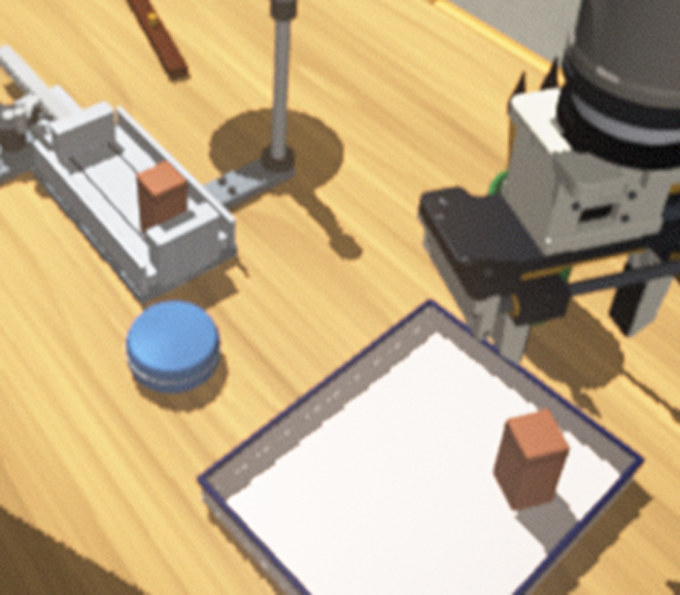

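The first seal stands upright by the fixed jaw at (160,195). The second is still at its place in the tray at (533,455). Grasping the second.

Call:
apply_moves([
  [-0.01,0.01,0.72,0,0,0,-0.5],
  [0,0,0.72,0,0,0,-0.5],
  [0,0,0.7,0,0,0,-0.5],
  [0,0,0,0,0,0,0.3],
  [0,0,0,0,0,0,0.9],
  [0,0,0,0,0,0,0.9],
  [0,0,0,0,0,0,0.9],
  [0,0,0,0,0,0,0.9],
], force=25)

```text
time_s: 15.98
eef_pos: [0.5441, -0.365, 0.0357]
eef_rot: [[0.355, 0.935, 0.002], [0.935, -0.355, -0.001], [-0.001, 0.002, -1.0]]
ft_force: [-0.9, 0.6, 5.9]
finger_gap: 0.032
gripper_force: 25.0
```

Run:
```python
from h import *
o=r.observe();p=o['eef_pos'];print(p)
plan([(p[0],p[1],.145,None,.9),(.462,.014,.145,-.5,.9)],step=.05)
```

```text
[ 0.5440778  -0.36497745  0.03565454]
[[0,0,-0.61,0,0,0,0.9],[0,0,-0.61,0,0,0,0.9],[0,0,-0.6,0,0,0,0.9],[0.68,-0.44,0,0,0,-0.007,0.9],[0.7,-0.41,0,0,0,-0.007,0.9],[0.71,-0.38,0,0,0,-0.007,0.9],[0.73,-0.35,0,0,0,-0.007,0.9],[0.74,-0.31,0,0,0,-0.007,0.9]]
[[0.76,-0.28,0,0,0,-0.007,0.9],[0.77,-0.25,-0.01,0,0,-0.007,0.9],[0.77,-0.21,0,0,0,-0.007,0.9]]
```

Call:
apply_moves([
  [0,0,-0.61,0,0,0,0.9],
  [0,0,-0.61,0,0,0,0.9],
  [0,0,-0.6,0,0,0,0.9],
  [0.68,-0.44,0,0,0,-0.007,0.9],
  [0.7,-0.41,0,0,0,-0.007,0.9],
  [0.71,-0.38,0,0,0,-0.007,0.9],
  [0.73,-0.35,0,0,0,-0.007,0.9],
  [0.74,-0.31,0,0,0,-0.007,0.9],
])

```text
time_s: 16.98
eef_pos: [0.4916, -0.1262, 0.1435]
eef_rot: [[0.141, 0.99, 0.0], [0.99, -0.141, 0.0], [0.0, 0.0, -1.0]]
ft_force: [0.0, -0.0, -0.2]
finger_gap: 0.0316
gripper_force: 25.0
```

Call:
apply_moves([
  [0.76,-0.28,0,0,0,-0.007,0.9],
  [0.77,-0.25,0,0,0,-0.007,0.9],
  [0.77,-0.21,0,0,0,-0.007,0.9],
  [0,0,0,0,0,0,0.9],
  [0,0,0,0,0,0,0.9],
  [0,0,0,0,0,0,0.9],
])

```text
time_s: 17.73
eef_pos: [0.462, 0.013, 0.1433]
eef_rot: [[0.012, 1.0, 0.0], [1.0, -0.012, -0.0], [-0.0, 0.0, -1.0]]
ft_force: [-0.9, -0.4, -0.7]
finger_gap: 0.0315
gripper_force: 25.0
```

Run:
```python
from h import *
o=r.observe();p=o['eef_pos'];print(p,o['finger_gap'])
c=snap('side','side5');im=c['img'][180:360,160:400]; cv2.imwrite('pics/s5.png',cv2.resize(im,(760,570),interpolation=cv2.INTER_CUBIC)[:,:,::-1])
P=cloud(c); i=c['img'].astype(int); b=(i[...,0]>i[...,2]+35)&(P[...,1]>-.1)&(P[...,1]<.08)&(abs(P[...,0]-.46)<.06)
for lo,hi in((.05,.085),(.12,.19)):
    g=P[b&(P[...,2]>lo)&(P[...,2]<hi)]; print(len(g),np.percentile(g,[5,50,95],axis=0).round(4).tolist())
plan([(.462,.012,.08,-.5,.9),(.462,.012,.06,-.5,.9)])
```

```text
[0.46203708 0.01303879 0.14334807] 0.03153674751803404
267 [[0.4464, -0.0415, 0.0559], [0.4536, -0.0393, 0.0701], [0.4744, -0.0192, 0.0838]]
684 [[0.446, -0.0016, 0.1232], [0.4607, 0.0005, 0.1567], [0.4772, 0.0228, 0.1758]]
[[-0.01,0,0.53,0,0,0,0.9],[-0.01,0,0.52,0,0,0,0.9],[0,0,0.34,0,0,-0.001,0.9]]
```

View pics/s5.png

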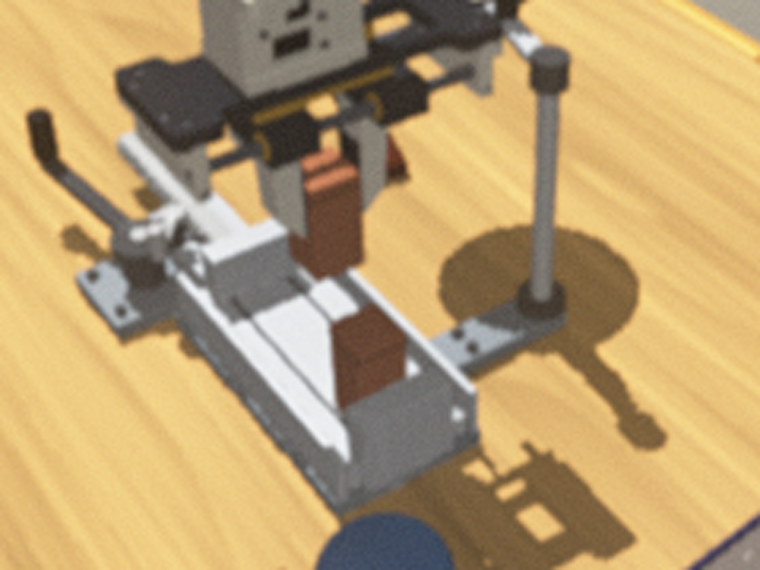

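Both seals are upright: the first at (370,350) and the held one at (325,220), with about 8 mm between them. Lowering.

Call:
apply_moves([
  [-0.03,0,0.5,0,0,0,0.9],
  [0,0,0.5,0,0,0,0.9],
  [0,0,0.4,0,0,0,0.9],
  [0,0,0,0,0,0,0.9],
  [0,0,0,0,0,0,0.9],
])

```text
time_s: 18.4
eef_pos: [0.4619, 0.0118, 0.0598]
eef_rot: [[0.012, 1.0, 0.0], [1.0, -0.012, 0.0], [0.0, 0.0, -1.0]]
ft_force: [-0.3, -0.3, -0.3]
finger_gap: 0.032
gripper_force: 25.0
```

Call:
apply_moves([
  [0,0,0.03,0,0,0,0.9],
  [0,0,0,0,0,0,0.9],
  [0,0,0,0,0,0,0.1],
  [0,0,0,0,0,0,-0.1],
  [0,0,0,0,0,0,-0.1],
  [0,0,-0.4,0,0,0,-0.3],
  [0,0,-0.7,0,0,0,-0.3],
  [0,0,-0.7,0,0,0,0],
])

```text
time_s: 19.4
eef_pos: [0.4613, 0.0124, 0.1666]
eef_rot: [[0.011, 1.0, -0.001], [1.0, -0.011, 0.0], [0.0, -0.001, -1.0]]
ft_force: [0.8, -0.9, -0.0]
finger_gap: 0.0536
gripper_force: 0.0
```

Run:
```python
from h import *
plan([(.42,.25,.17,0,.45)],step=.05)
```

```text
[[0.79,-0.15,-0.01,0,0,0,0.45],[0.79,-0.15,-0.01,0,0,0,0.45],[0.79,-0.14,-0.01,0,0,0,0.45],[0.79,-0.15,-0.01,0,0,0,0.45],[0.79,-0.14,-0.02,0,0,0,0.45]]
```

Call:
apply_moves([
  [0.79,-0.15,0,0,0,0,0.45],
  [0.79,-0.15,0,0,0,0,0.45],
  [0.79,-0.14,0,0,0,0,0.45],
  [0.79,-0.15,0,0,0,0,0.45],
  [1,-0.3,0,0,0,0,0.45],
  [0.6,-0.2,0,0,0,0,0.45],
  [0,0,0,0,0,0,0.45],
  [0,0,0,0,0,0,0.45],
])

```text
time_s: 20.4
eef_pos: [0.3993, 0.298, 0.1654]
eef_rot: [[0.01, 1.0, -0.0], [1.0, -0.01, -0.001], [-0.001, -0.0, -1.0]]
ft_force: [0.3, -0.0, -0.3]
finger_gap: 0.0252
gripper_force: 0.0
```

Run:
```python
from h import *
c=load('top4')
q=lambda a,b,z: pix(c,160+(a+.5)/4-.5,190+(b+.5)/4-.5,z)
k=q(50,433,.082);print(k,q(325,443,.072))
c=snap('top','top7'); seals(c)
P=cloud(c); g=P[(abs(P[...,0]-.4)<.04)&(abs(P[...,1]-.29)<.03)&(P[...,2]>.07)&(P[...,2]<.09)]; print(len(g),g.mean(0) if len(g) else 0)
P=cloud(load('top4')); g=P[(abs(P[...,0]-.4)<.04)&(abs(P[...,1]-.29)<.03)&(P[...,2]>.07)&(P[...,2]<.09)]; print(len(g),g.mean(0) if len(g) else 0)
plan([(k[0],k[1],.10,0,.45),(k[0],k[1],.054,0,.45)])
```

```text
[0.40042145 0.28913451 0.082     ] [0.41356247 0.14310753 0.072     ]
seal 220 [ 0.4627 -0.0268  0.0893] [463.2, -26.9, 30.3, 31.2, 0.2]
seal 200 [0.4401 0.0112 0.0893] [440.0, 11.0, 30.4, 28.1, 7.1]
65 [0.40124798 0.28931672 0.08045946]
64 [0.40152161 0.28955247 0.08027746]
[[-0.07,0.01,0.55,0,0,-0.001,0.45],[-0.07,0.01,0.54,0,0,-0.001,0.45],[0,0,0.38,0,0,0,0.45],[0,0,0.39,0,0,0,0.45]]
```

The second seal has been knocked to x = 0.440, about 22 mm off and turned 7°. I'll put it back before pumping.

Run:
```python
from h import *
plan([(.440,.0115,.165,7,-.4)],step=.05)
```

```text
[[-0.79,0.12,0,0,0,-0.004,-0.4],[-0.8,0.1,0,0,0,-0.004,-0.4],[-0.8,0.08,0,0,0,-0.004,-0.4],[-0.8,0.06,0,0,0,-0.004,-0.4],[-0.8,0.04,0,0,0,-0.004,-0.4],[-0.8,0.03,0.01,0,0,-0.004,-0.4]]
```

Call:
apply_moves([
  [-0.79,0.12,0,0,0,-0.004,-0.4],
  [-0.8,0.1,0,0,0,-0.004,-0.4],
  [-0.8,0.08,0,0,0,-0.004,-0.4],
  [-0.8,0.06,0,0,0,-0.004,-0.4],
  [-0.8,0.04,0,0,0,-0.004,-0.4],
  [-0.8,0.03,0,0,0,-0.004,-0.4],
  [0,0,0,0,0,0,-0.4],
  [0,0,0,0,0,0,-0.4],
])

```text
time_s: 21.45
eef_pos: [0.4397, 0.0121, 0.1655]
eef_rot: [[-0.137, 0.991, -0.0], [0.991, 0.137, 0.0], [0.0, -0.0, -1.0]]
ft_force: [-0.2, -0.2, -0.6]
finger_gap: 0.0643
gripper_force: 0.0
```

Run:
```python
from h import *
o=r.observe(); print(o['eef_pos'],o['eef_rot'][:2,1])
plan([(.440,.0115,.059,7,-.4)],step=.04)
c=snap('side','side6');im=c['img'][180:360,160:400]; cv2.imwrite('pics/s6.png',cv2.resize(im,(760,570),interpolation=cv2.INTER_CUBIC)[:,:,::-1])
```

```text
[0.43972579 0.0120621  0.16547612] [0.99053683 0.13724694]
[[0,0,0.59,0,0,0.001,-0.4],[-0.01,0,0.59,0,0,0.001,-0.4],[0,0,0.59,0,0,0.001,-0.4]]
```

View pics/s6.png

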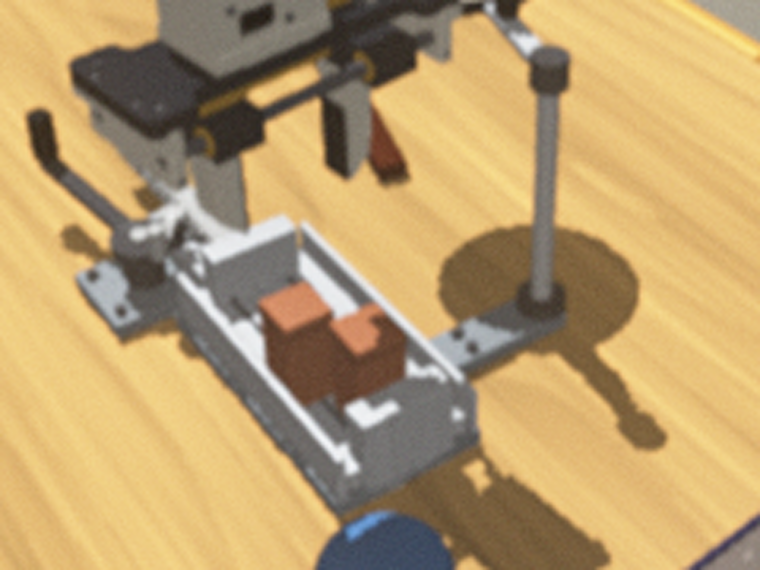

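Both seals are upright, the second one shifted to (297,345) beside the cheek. Regrasping it and sliding it back to x = 0.462.

Call:
apply_moves([
  [0,0,0.59,0,0,0,-0.4],
  [0,0,0.59,0,0,0,-0.4],
  [0,0,0.57,0,0,0,-0.4],
  [0,0,0,0,0,0,0],
  [0,0,0,0,0,0,0.9],
  [0,0,0,0,0,0,0.9],
  [0,0,0,0,0,0,0.9],
  [0,0,0,0,0,0,0.9],
], force=25)

```text
time_s: 22.5
eef_pos: [0.4408, 0.0126, 0.0616]
eef_rot: [[-0.14, 0.99, 0.002], [0.99, 0.14, -0.0], [-0.0, 0.002, -1.0]]
ft_force: [-1.1, 1.9, 7.3]
finger_gap: 0.0319
gripper_force: 25.0
```

Call:
apply_moves([
  [0,0,-0.2,0,0,0,0.9],
  [0,0,0,0,0,0,0.9],
  [0,0.19,0,0,0,0.011,0.9],
  [0,0.19,0,0,0,0.011,0.9],
  [0,0,0,0,0,0,0.9],
  [0,0,0.18,0,0,0,0.9],
  [0,0,0,0,0,0,0.9],
  [0,0,0,0,0,0,0.9],
])

```text
time_s: 23.5
eef_pos: [0.462, 0.015, 0.0612]
eef_rot: [[-0.002, 1.0, -0.001], [1.0, 0.002, 0.0], [0.0, -0.001, -1.0]]
ft_force: [-0.1, 0.4, -0.8]
finger_gap: 0.032
gripper_force: 25.0
```

Call:
apply_moves([
  [0,0,0.02,0,0,0,0.9],
  [0,0,0,0,0,0,0.9],
  [0,0,0,0,0,0,0.1],
  [0,0,0,0,0,0,-0.1],
  [0,0,0,0,0,0,-0.1],
  [0,0,-0.4,0,0,0,-0.3],
  [0,0,-0.7,0,0,0,-0.3],
  [0,0,-0.7,0,0,0,0],
])

```text
time_s: 24.5
eef_pos: [0.4625, 0.015, 0.1695]
eef_rot: [[-0.002, 1.0, -0.001], [1.0, 0.002, 0.0], [0.0, -0.001, -1.0]]
ft_force: [0.1, -0.7, -0.3]
finger_gap: 0.0535
gripper_force: 0.0
```

Call:
apply_moves([
  [0.79,-0.15,0,0,0,0,0.45],
  [0.79,-0.15,0,0,0,0,0.45],
  [0.79,-0.2,0,0,0,0,0.45],
  [0.79,-0.2,0,0,0,0,0.45],
  [0.8,-0.2,0,0,0,0,0.45],
  [0.6,-0.1,0,0,0,0,0.45],
  [0,0,0,0,0,0,0.45],
  [0,0,0,0,0,0,0.45],
])

```text
time_s: 25.5
eef_pos: [0.4021, 0.288, 0.1683]
eef_rot: [[-0.002, 1.0, -0.0], [1.0, 0.002, -0.0], [-0.0, -0.0, -1.0]]
ft_force: [0.8, 0.1, -0.2]
finger_gap: 0.0252
gripper_force: 0.0
```

Run:
```python
from h import *
c=snap('top','top8'); seals(c)
plan([(.401,.2892,.10,0,.45),(.401,.2892,.054,0,.45)])
```

```text
seal 217 [0.4627 0.0146 0.0895] [463.0, 14.4, 30.0, 31.4, 0.4]
seal 222 [ 0.4626 -0.0267  0.0892] [463.1, -27.0, 31.2, 30.6, 89.4]
[[0.01,-0.01,0.57,0,0,0,0.45],[0.02,-0.01,0.57,0,0,0,0.45],[0,0,0.38,0,0,0,0.45],[0,0,0.39,0,0,0,0.45]]
```

Both seals are in line. Next, engage the knob and test one swing.

Call:
apply_moves([
  [0,0,0.57,0,0,0,0.45],
  [0.01,-0.02,0.57,0,0,0,0.45],
  [0.01,0,0.4,0,0,0,0.45],
  [0,0,0.37,0,0,0,0.45],
  [0,0,0,0,0,0,0.45],
  [0,-0.15,0,0,0,0,0.45],
  [0,-0.15,0,0,0,0,0.45],
  [0,0,0,0,0,0,0.45],
])

```text
time_s: 26.55
eef_pos: [0.3837, 0.2898, 0.0551]
eef_rot: [[-0.002, 1.0, 0.004], [1.0, 0.002, 0.001], [0.001, 0.004, -1.0]]
ft_force: [4.4, -2.4, -0.7]
finger_gap: 0.0252
gripper_force: 2.1
```

Call:
apply_moves([
  [0,0.26,0,0,0,0,0.45],
  [0,0.26,0,0,0,0,0.45],
  [0,0.26,0,0,0,0,0.45],
  [0,0.26,0,0,0,0,0.45],
  [0,0,0,0,0,0,0.45],
  [0,0,0,0,0,0,0.45],
])

```text
time_s: 27.3
eef_pos: [0.4435, 0.289, 0.0532]
eef_rot: [[-0.002, 1.0, -0.006], [1.0, 0.002, -0.002], [-0.002, -0.006, -1.0]]
ft_force: [-9.0, -0.5, 2.9]
finger_gap: 0.0252
gripper_force: 4.6
```

```bash
cat >> h.py <<'E'
def jaw(c):
    # moving jaw top: z~.06, x in jaw; report y extents
    P=cloud(c); g=P[(abs(P[...,0]-.47)<.02)&(abs(P[...,2]-.06)<.006)&(P[...,1]>.0)&(P[...,1]<.16)]
    print('jaw',len(g),np.percentile(g[:,1],[3,50,97]).round(4) if len(g) else '')
E
python3 - <<'E'
from h import *
jaw(load('top4')); jaw(load('top8')); jaw(snap('top','top9'))
print(r.observe()['time_s'])
E
```

```text
jaw 150 [0.1057 0.1146 0.123 ]
jaw 148 [0.1059 0.1142 0.1232]
jaw 151 [0.1002 0.1089 0.1173]
27.35
```

Call:
apply_moves([
  [0,-0.35,0,0,0,0,0.45],
  [0,-0.35,0,0,0,0,0.45],
  [0,-0.35,0,0,0,0,0.45],
  [0,0,0,0,0,0,0.45],
  [0,0.35,0,0,0,0,0.45],
  [0,0.35,0,0,0,0,0.45],
  [0,0.36,0,0,0,0,0.45],
  [0,0,0,0,0,0,0.45],
])

```text
time_s: 28.35
eef_pos: [0.4437, 0.289, 0.053]
eef_rot: [[-0.001, 1.0, -0.008], [1.0, 0.001, -0.002], [-0.002, -0.008, -1.0]]
ft_force: [-11.6, -0.1, 6.3]
finger_gap: 0.0254
gripper_force: 5.6
```

Call:
apply_moves([
  [0,-0.35,0,0,0,0,0.45],
  [0,-0.35,0,0,0,0,0.45],
  [0,-0.36,0,0,0,0,0.45],
  [0,0,0,0,0,0,0.45],
  [0,0.35,0,0,0,0,0.45],
  [0,0.35,0,0,0,0,0.45],
  [0,0.36,0,0,0,0,0.45],
  [0,0,0,0,0,0,0.45],
])

```text
time_s: 29.35
eef_pos: [0.4437, 0.289, 0.053]
eef_rot: [[-0.001, 1.0, -0.008], [1.0, 0.001, -0.002], [-0.002, -0.008, -1.0]]
ft_force: [-10.0, -0.4, 5.9]
finger_gap: 0.0259
gripper_force: 5.2
```

Run:
```python
from h import *
c=snap('top','top10');jaw(c);seals(c)
```

```text
jaw 152 [0.0864 0.0952 0.104 ]
seal 219 [0.4625 0.0145 0.089 ] [462.6, 14.8, 31.6, 30.7, 5.4]
seal 220 [ 0.4626 -0.0267  0.0894] [463.2, -26.8, 30.8, 30.8, 0.4]
```

Each swing gives one 7 mm tooth. Continuing.

Call:
apply_moves([
  [0,-0.35,0,0,0,0,0.45],
  [0,-0.35,0,0,0,0,0.45],
  [0,-0.36,0,0,0,0,0.45],
  [0,0,0,0,0,0,0.45],
  [0,0.35,0,0,0,0,0.45],
  [0,0.35,0,0,0,0,0.45],
  [0,0.36,0,0,0,0,0.45],
  [0,0,0,0,0,0,0.45],
])

```text
time_s: 30.4
eef_pos: [0.4437, 0.289, 0.0529]
eef_rot: [[-0.001, 1.0, -0.009], [1.0, 0.001, -0.002], [-0.002, -0.009, -1.0]]
ft_force: [-9.6, -0.6, 5.6]
finger_gap: 0.0257
gripper_force: 5.0
```

Call:
apply_moves([
  [0,-0.35,0,0,0,0,0.45],
  [0,-0.35,0,0,0,0,0.45],
  [0,-0.36,0,0,0,0,0.45],
  [0,0,0,0,0,0,0.45],
  [0,0.35,0,0,0,0,0.45],
  [0,0.35,0,0,0,0,0.45],
  [0,0.36,0,0,0,0,0.45],
  [0,0,0,0,0,0,0.45],
])

```text
time_s: 31.4
eef_pos: [0.4436, 0.289, 0.0529]
eef_rot: [[-0.001, 1.0, -0.009], [1.0, 0.001, -0.002], [-0.002, -0.009, -1.0]]
ft_force: [-9.7, -0.2, 5.1]
finger_gap: 0.0257
gripper_force: 4.8
```

Call:
apply_moves([
  [0,-0.35,0,0,0,0,0.45],
  [0,-0.35,0,0,0,0,0.45],
  [0,-0.36,0,0,0,0,0.45],
  [0,0,0,0,0,0,0.45],
  [0,0.35,0,0,0,0,0.45],
  [0,0.35,0,0,0,0,0.45],
  [0,0.36,0,0,0,0,0.45],
  [0,0,0,0,0,0,0.45],
])

```text
time_s: 32.4
eef_pos: [0.4436, 0.289, 0.0529]
eef_rot: [[-0.001, 1.0, -0.009], [1.0, 0.001, -0.002], [-0.002, -0.009, -1.0]]
ft_force: [-9.2, -0.4, 3.8]
finger_gap: 0.0254
gripper_force: 4.6
```

Call:
apply_moves([
  [0,-0.35,0,0,0,0,0.45],
  [0,-0.35,0,0,0,0,0.45],
  [0,-0.36,0,0,0,0,0.45],
  [0,0,0,0,0,0,0.45],
  [0,0.35,0,0,0,0,0.45],
  [0,0.35,0,0,0,0,0.45],
  [0,0.36,0,0,0,0,0.45],
  [0,0,0,0,0,0,0.45],
])

```text
time_s: 33.4
eef_pos: [0.4436, 0.289, 0.0529]
eef_rot: [[-0.001, 1.0, -0.009], [1.0, 0.001, -0.002], [-0.002, -0.009, -1.0]]
ft_force: [-9.6, -0.1, 5.2]
finger_gap: 0.0258
gripper_force: 4.6
```

Call:
apply_moves([
  [0,-0.35,0,0,0,0,0.45],
  [0,-0.35,0,0,0,0,0.45],
  [0,-0.36,0,0,0,0,0.45],
  [0,0,0,0,0,0,0.45],
  [0,0.35,0,0,0,0,0.45],
  [0,0.35,0,0,0,0,0.45],
  [0,0.36,0,0,0,0,0.45],
  [0,0,0,0,0,0,0.45],
])

```text
time_s: 34.4
eef_pos: [0.4436, 0.289, 0.0528]
eef_rot: [[-0.001, 1.0, -0.009], [1.0, 0.001, -0.002], [-0.002, -0.009, -1.0]]
ft_force: [-8.3, 0.6, 4.5]
finger_gap: 0.0255
gripper_force: 4.5
```

Call:
apply_moves([
  [0,-0.35,0,0,0,0,0.45],
  [0,-0.35,0,0,0,0,0.45],
  [0,-0.36,0,0,0,0,0.45],
  [0,0,0,0,0,0,0.45],
  [0,0.35,0,0,0,0,0.45],
  [0,0.35,0,0,0,0,0.45],
  [0,0.36,0,0,0,0,0.45],
  [0,0,0,0,0,0,0.45],
])

```text
time_s: 35.4
eef_pos: [0.4436, 0.289, 0.0529]
eef_rot: [[-0.001, 1.0, -0.009], [1.0, 0.001, -0.002], [-0.002, -0.009, -1.0]]
ft_force: [-8.7, 0.0, 5.4]
finger_gap: 0.0257
gripper_force: 4.5
```

Run:
```python
from h import *
c=snap('top','top11');jaw(c);seals(c)
```

```text
jaw 149 [0.0445 0.0532 0.0616]
seal 224 [0.4628 0.0147 0.0893] [463.5, 14.3, 31.9, 31.7, 89.9]
seal 219 [ 0.4627 -0.0268  0.0893] [463.3, -27.1, 31.3, 30.6, 88.7]
```

Call:
apply_moves([
  [0,-0.35,0,0,0,0,0.45],
  [0,-0.35,0,0,0,0,0.45],
  [0,-0.36,0,0,0,0,0.45],
  [0,0,0,0,0,0,0.45],
  [0,0.35,0,0,0,0,0.45],
  [0,0.35,0,0,0,0,0.45],
  [0,0.36,0,0,0,0,0.45],
  [0,0,0,0,0,0,0.45],
])

```text
time_s: 36.45
eef_pos: [0.4437, 0.289, 0.0529]
eef_rot: [[-0.001, 1.0, -0.009], [1.0, 0.001, -0.002], [-0.002, -0.009, -1.0]]
ft_force: [-9.2, 0.1, 5.4]
finger_gap: 0.0257
gripper_force: 4.5
```

Call:
apply_moves([
  [0,-0.53,0,0,0,0,0.45],
  [0,-0.53,0,0,0,0,0.45],
  [0,0,0,0,0,0,0.45],
  [0,0.26,0,0,0,0,0.45],
  [0,0.26,0,0,0,0,0.45],
  [0,0.27,0,0,0,0,0.45],
  [0,0.27,0,0,0,0,0.45],
  [0,0,0,0,0,0,0.45],
])

```text
time_s: 37.45
eef_pos: [0.4435, 0.2888, 0.0527]
eef_rot: [[-0.001, 1.0, -0.009], [1.0, 0.001, -0.002], [-0.002, -0.009, -1.0]]
ft_force: [-11.6, 0.2, 6.0]
finger_gap: 0.0254
gripper_force: 6.0
```

Call:
apply_moves([
  [0,-0.53,0,0,0,0,0.45],
  [0,-0.53,0,0,0,0,0.45],
  [0,0,0,0,0,0,0.45],
  [0,0.26,0,0,0,0,0.45],
  [0,0.26,0,0,0,0,0.45],
  [0,0.27,0,0,0,0,0.45],
  [0,0.27,0,0,0,0,0.45],
  [0,0,0,0,0,0,0.45],
])

```text
time_s: 38.45
eef_pos: [0.4435, 0.2888, 0.0527]
eef_rot: [[-0.001, 1.0, -0.01], [1.0, 0.001, -0.002], [-0.002, -0.01, -1.0]]
ft_force: [-13.8, 0.0, 6.1]
finger_gap: 0.0256
gripper_force: 6.7
```

Run:
```python
from h import *
c=snap('top','top12');jaw(c);seals(c)
c=snap('side','side7');im=c['img'][180:360,160:400]; cv2.imwrite('pics/s7.png',cv2.resize(im,(760,570),interpolation=cv2.INTER_CUBIC)[:,:,::-1])
```

```text
jaw 135 [0.0256 0.0331 0.0411]
seal 462 [ 0.4628 -0.009   0.0892] [463.6, -9.5, 31.5, 66.0, 0.2]
```

View pics/s7.png

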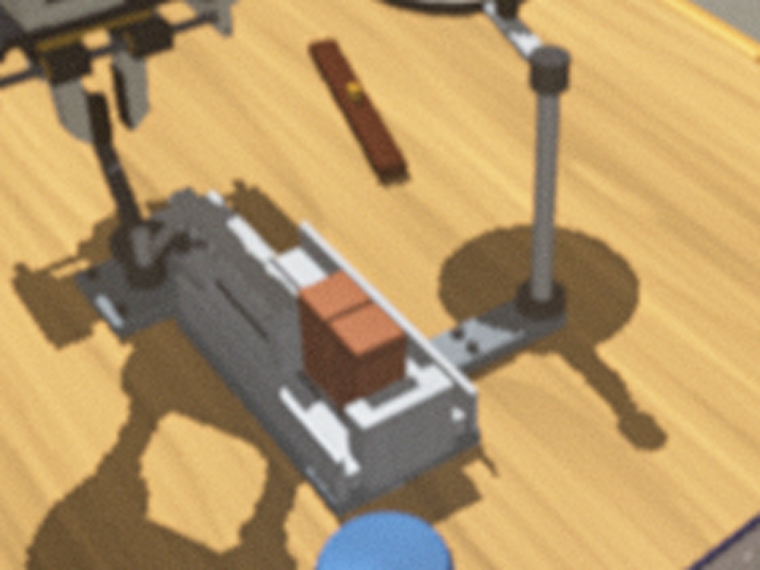

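The row is closed up, with a few mm left to the fixed jaw. Pumping on more gently.

Call:
apply_moves([
  [0,-0.53,0,0,0,0,0.45],
  [0,-0.53,0,0,0,0,0.45],
  [0,0,0,0,0,0,0.45],
  [0,0.26,0,0,0,0,0.45],
  [0,0.26,0,0,0,0,0.45],
  [0,0.27,0,0,0,0,0.45],
  [0,0.27,0,0,0,0,0.45],
  [0,0,0,0,0,0,0.45],
])

```text
time_s: 39.55
eef_pos: [0.4435, 0.2888, 0.0527]
eef_rot: [[-0.0, 1.0, -0.01], [1.0, 0.0, -0.002], [-0.002, -0.01, -1.0]]
ft_force: [-14.1, 0.3, 6.9]
finger_gap: 0.0252
gripper_force: 7.0
```

Call:
apply_moves([
  [0,-0.53,0,0,0,0,0.45],
  [0,-0.53,0,0,0,0,0.45],
  [0,0,0,0,0,0,0.45],
  [0,0.2,0,0,0,0,0.45],
  [0,0.1,0,0,0,0,0.45],
  [0,0,0,0,0,0,0.45],
])

```text
time_s: 40.3
eef_pos: [0.4013, 0.2894, 0.0536]
eef_rot: [[-0.001, 1.0, -0.0], [1.0, 0.001, -0.0], [-0.0, -0.0, -1.0]]
ft_force: [-1.6, -0.7, 0.6]
finger_gap: 0.0253
gripper_force: 0.6
```

Run:
```python
from h import *
c=snap('top','top13');jaw(c);seals(c)
```

```text
jaw 135 [0.0186 0.0264 0.0343]
seal 449 [ 0.4629 -0.0145  0.0893] [463.4, -15.0, 63.2, 31.6, 89.4]
```

Call:
apply_moves([
  [0,0.1,0,0,0,0,0.45],
  [0,0.1,0,0,0,0,0.45],
  [0,0,0,0,0,0,0.45],
])

```text
time_s: 40.72
eef_pos: [0.412, 0.2899, 0.0536]
eef_rot: [[-0.002, 1.0, -0.001], [1.0, 0.002, 0.0], [0.0, -0.001, -1.0]]
ft_force: [-4.0, 3.1, -0.2]
finger_gap: 0.0254
gripper_force: 2.0
```

Call:
apply_moves([
  [0,0.1,0,0,0,0,0.45],
  [0,0.1,0,0,0,0,0.45],
  [0,0,0,0,0,0,0.45],
])

```text
time_s: 41.1
eef_pos: [0.424, 0.2899, 0.0536]
eef_rot: [[-0.002, 1.0, -0.001], [1.0, 0.002, 0.0], [0.0, -0.001, -1.0]]
ft_force: [-3.3, 2.6, -0.7]
finger_gap: 0.0248
gripper_force: 1.9
```

Call:
apply_moves([
  [0,0.1,0,0,0,0,0.45],
  [0,0.1,0,0,0,0,0.45],
  [0,0,0,0,0,0,0.45],
])

```text
time_s: 41.48
eef_pos: [0.4372, 0.2895, 0.054]
eef_rot: [[-0.002, 1.0, 0.001], [1.0, 0.002, -0.0], [-0.0, 0.001, -1.0]]
ft_force: [-0.7, 0.3, -1.0]
finger_gap: 0.0253
gripper_force: 0.4
```

Call:
apply_moves([
  [0,0.1,0,0,0,0,0.45],
  [0,0.1,0,0,0,0,0.45],
  [0,0,0,0,0,0,0.45],
])

```text
time_s: 41.85
eef_pos: [0.4435, 0.2894, 0.0536]
eef_rot: [[-0.002, 1.0, -0.011], [1.0, 0.002, -0.002], [-0.002, -0.011, -1.0]]
ft_force: [-18.5, 0.9, 11.6]
finger_gap: 0.0253
gripper_force: 9.4
```

Run:
```python
from h import *
c=snap('top','top14');jaw(c);seals(c)
```

```text
jaw 136 [0.0181 0.026  0.0337]
seal 452 [ 0.463  -0.0149  0.0893] [463.4, -15.2, 63.3, 31.4, 89.6]
```

Call:
apply_moves([
  [0,-0.53,0,0,0,0,0.45],
  [0,-0.55,0,0,0,0,0.45],
  [0,0,0,0,0,0,0.45],
  [0,0,0,0,0,0,0.45],
])

```text
time_s: 42.4
eef_pos: [0.3846, 0.2899, 0.0544]
eef_rot: [[-0.002, 1.0, 0.002], [1.0, 0.002, 0.001], [0.001, 0.002, -1.0]]
ft_force: [1.0, 0.3, 1.4]
finger_gap: 0.0253
gripper_force: 0.1
```

Call:
apply_moves([
  [0,0.2,0,0,0,0,0.45],
  [0,0.1,0,0,0,0,0.45],
])

```text
time_s: 42.65
eef_pos: [0.4028, 0.2897, 0.0538]
eef_rot: [[-0.001, 1.0, -0.0], [1.0, 0.001, 0.0], [0.0, -0.0, -1.0]]
ft_force: [-3.9, 2.6, 1.0]
finger_gap: 0.025
gripper_force: 1.3
```

Call:
apply_moves([
  [0,0.1,0,0,0,0,0.45],
  [0,0.05,0,0,0,0,0.45],
])

```text
time_s: 42.9
eef_pos: [0.4101, 0.2899, 0.0535]
eef_rot: [[-0.001, 1.0, -0.002], [1.0, 0.001, 0.0], [0.0, -0.002, -1.0]]
ft_force: [-5.7, 4.3, 1.3]
finger_gap: 0.0246
gripper_force: 2.7
```

Call:
apply_moves([
  [0,0.1,0,0,0,0,0.45],
  [0,0.05,0,0,0,0,0.45],
])

```text
time_s: 43.15
eef_pos: [0.4186, 0.29, 0.0534]
eef_rot: [[-0.001, 1.0, -0.003], [1.0, 0.001, 0.0], [0.0, -0.003, -1.0]]
ft_force: [-6.6, 3.7, 1.2]
finger_gap: 0.0255
gripper_force: 3.0
```

Run:
```python
from h import *
c=snap('top','top15');jaw(c);seals(c)
im=c['img'][190:340,160:350]; cv2.imwrite('pics/c6.png',cv2.resize(im,(760,600),interpolation=cv2.INTER_CUBIC)[:,:,::-1])
```

```text
jaw 134 [0.0183 0.0259 0.0337]
seal 455 [ 0.4629 -0.0149  0.0893] [463.4, -15.1, 63.5, 31.4, 89.5]
```

View pics/c6.png

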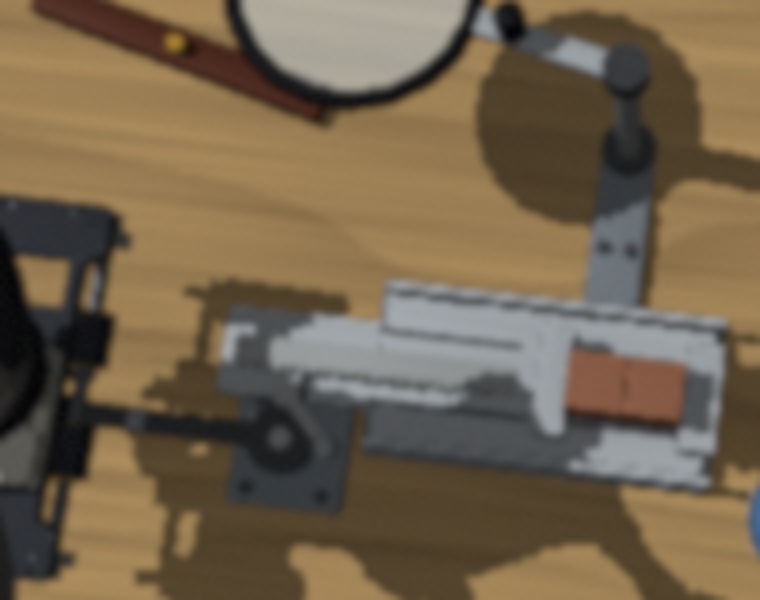

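The row is tight between the jaws: seals at (565-685,390), tab at closing at (325,450). The lever is stiffening, so I'll press on.

Call:
apply_moves([
  [0,0.1,0,0,0,0,0.45],
  [0,0.05,0,0,0,0,0.45],
])

```text
time_s: 43.45
eef_pos: [0.4278, 0.2899, 0.0534]
eef_rot: [[-0.002, 1.0, -0.003], [1.0, 0.002, 0.0], [0.0, -0.003, -1.0]]
ft_force: [-4.9, 3.8, 0.2]
finger_gap: 0.0257
gripper_force: 2.3
```

Call:
apply_moves([
  [0,0.1,0,0,0,0,0.45],
  [0,0.05,0,0,0,0,0.45],
])

```text
time_s: 43.7
eef_pos: [0.4376, 0.2894, 0.0535]
eef_rot: [[-0.002, 1.0, -0.001], [1.0, 0.002, -0.001], [-0.001, -0.001, -1.0]]
ft_force: [-1.8, -0.2, -2.1]
finger_gap: 0.0252
gripper_force: 1.0
```

Call:
apply_moves([
  [0,0.05,0,0,0,0,0.45],
  [0,0,0,0,0,0,0.45],
])

```text
time_s: 43.95
eef_pos: [0.4416, 0.2898, 0.0542]
eef_rot: [[-0.002, 1.0, 0.002], [1.0, 0.002, 0.001], [0.001, 0.002, -1.0]]
ft_force: [0.5, -1.1, 0.5]
finger_gap: 0.0254
gripper_force: 0.0
```

```bash
cat >> h.py <<'E'
def knob(c):
    P=cloud(c); im=np.asarray(c['img']).astype(int).sum(-1)
    b=P[(im<330)&(abs(P[...,2]-.046)<.008)&(abs(P[...,0]-.42)<.05)&(P[...,1]>.205)&(P[...,1]<.27)]
    if len(b)>5: print('lever',len(b),b.mean(0).round(4),np.arctan2(b[:,0].mean()-.415,b[:,1].mean()-.172).round(3))
E
python3 - <<'E'
from h import *
for k in range(3):
    c=snap('top','top16');jaw(c)
seals(c);knob(c);knob(load('top15'));knob(load('top14'));knob(load('top4'))
print(r.observe()['ft_force'],r.observe()['eef_pos'])
E
```

```text
jaw 134 [0.0182 0.026  0.0337]
jaw 135 [0.0182 0.026  0.0337]
jaw 135 [0.0181 0.0262 0.0338]
seal 453 [ 0.4629 -0.015   0.0892] [463.5, -15.1, 63.5, 31.0, 89.6]
lever 190 [0.43   0.2371 0.046 ] 0.227
lever 189 [0.4171 0.2369 0.0459] 0.032
lever 189 [0.4307 0.2372 0.046 ] 0.237
lever 179 [0.4089 0.2372 0.0463] -0.094
[-0.07934781  0.63103538  0.25259518] [0.4410359  0.28980456 0.05419171]
```

Call:
apply_moves([
  [0,-0.53,0,0,0,0,0.45],
  [0,-0.5,0,0,0,0,0.45],
  [0,0,0,0,0,0,0.45],
  [0,0,0,0,0,0,0.45],
])

```text
time_s: 44.6
eef_pos: [0.3836, 0.29, 0.0547]
eef_rot: [[-0.002, 1.0, 0.01], [1.0, 0.002, 0.002], [0.002, 0.01, -1.0]]
ft_force: [15.8, -4.3, -9.5]
finger_gap: 0.0256
gripper_force: 7.7
```

Call:
apply_moves([
  [0,0.2,0,0,0,0,0.45],
  [0,0.25,0,0,0,0,0.45],
])

```text
time_s: 44.85
eef_pos: [0.4057, 0.2899, 0.054]
eef_rot: [[-0.002, 1.0, -0.001], [1.0, 0.002, 0.0], [0.0, -0.001, -1.0]]
ft_force: [-4.5, 3.2, -0.2]
finger_gap: 0.0254
gripper_force: 2.6
```

Call:
apply_moves([
  [0,0.35,0,0,0,0,0.45],
])

```text
time_s: 44.98
eef_pos: [0.4255, 0.2902, 0.0536]
eef_rot: [[-0.002, 1.0, -0.004], [1.0, 0.002, 0.0], [0.0, -0.004, -1.0]]
ft_force: [-7.2, 4.2, 2.0]
finger_gap: 0.0251
gripper_force: 3.1
```

Call:
apply_moves([
  [0,0.25,0,0,0,0,0.45],
])

```text
time_s: 45.1
eef_pos: [0.442, 0.2896, 0.0536]
eef_rot: [[-0.002, 1.0, -0.002], [1.0, 0.002, -0.001], [-0.001, -0.002, -1.0]]
ft_force: [-1.9, -1.1, -0.2]
finger_gap: 0.0251
gripper_force: 0.7
```

Call:
apply_moves([
  [0,0,0,0,0,0,0.45],
])

```text
time_s: 45.22
eef_pos: [0.4427, 0.2896, 0.0537]
eef_rot: [[-0.001, 1.0, 0.0], [1.0, 0.001, 0.0], [0.0, 0.0, -1.0]]
ft_force: [0.6, 0.2, -0.0]
finger_gap: 0.0255
gripper_force: 0.0
```

Run:
```python
from h import *
for k in range(2):
    c=snap('top','top17');jaw(c)
seals(c);knob(c)
```

```text
jaw 136 [0.018  0.026  0.0336]
jaw 136 [0.0181 0.0259 0.0339]
seal 449 [ 0.4629 -0.0149  0.0893] [463.3, -15.3, 63.1, 30.9, 89.5]
lever 189 [0.4306 0.2374 0.0462] 0.235
```

Call:
apply_moves([
  [0,-0.5,0,0,0,0,0.45],
  [0,-0.48,0,0,0,0,0.45],
  [0,0,0,0,0,0,0.45],
  [0,0.1,0,0,0,0,0.45],
  [0,0.8,0,0,0,0,0.45],
])

```text
time_s: 45.95
eef_pos: [0.4331, 0.2901, 0.0535]
eef_rot: [[-0.003, 1.0, -0.007], [1.0, 0.003, -0.001], [-0.001, -0.007, -1.0]]
ft_force: [-4.5, 1.8, -1.4]
finger_gap: 0.025
gripper_force: 2.9
```

Call:
apply_moves([
  [0,0.08,0,0,0,0,0.45],
])

```text
time_s: 46.08
eef_pos: [0.4433, 0.2898, 0.0538]
eef_rot: [[-0.001, 1.0, 0.001], [1.0, 0.001, 0.001], [0.001, 0.001, -1.0]]
ft_force: [-1.6, 0.7, 1.1]
finger_gap: 0.0252
gripper_force: 0.8
```

Run:
```python
from h import *
c=snap('top','top18');jaw(c)
seals(c);knob(c)
```

```text
jaw 135 [0.0181 0.0258 0.0336]
seal 449 [ 0.4628 -0.0149  0.0892] [463.3, -15.3, 63.1, 30.9, 89.8]
lever 191 [0.4308 0.2367 0.0458] 0.239
```

The jaw no longer gains on a swing and both faces are in contact. I'll check the grip by lightly pulling up on the outer seal.

Call:
apply_moves([
  [0,-0.06,0,0,0,0,0.45],
  [0,0,-0.6,0,0,0,0.45],
  [0,0,-0.8,0,0,0,0],
  [0,0,-0.5,0,0,0,-0.2],
  [0,0,0,0,0,0,-0.2],
])

```text
time_s: 46.75
eef_pos: [0.4383, 0.2904, 0.1704]
eef_rot: [[-0.003, 1.0, 0.005], [1.0, 0.003, 0.002], [0.002, 0.005, -1.0]]
ft_force: [-0.0, 0.3, 0.4]
finger_gap: 0.0505
gripper_force: 0.0
```

Run:
```python
from h import *
c=snap('top','top19');jaw(c);seals(c);knob(c);print(r.observe()['eef_pos'])
plan([(.4628,.001,.165,0,-.2),(.4628,.001,.064,0,-.2)],step=.05)
```

```text
jaw 133 [0.0183 0.0262 0.0337]
seal 424 [ 0.4624 -0.0165  0.0894] [463.3, -16.2, 30.8, 61.4, 0.3]
lever 190 [0.4017 0.2372 0.046 ] -0.202
[0.43746561 0.28990628 0.16858542]
[[-0.8,0.07,0.01,0,0,0,-0.2],[-0.8,0.07,0.01,0,0,0,-0.2],[-0.8,0.07,0.01,0,0,0,-0.2],[-0.81,0.07,0.01,0,0,0,-0.2],[-0.8,0.06,0.01,0,0,0,-0.2],[-0.81,0.07,0.01,0,0,0,-0.2],[0,0,0.56,0,0,0,-0.2],[0,0,0.56,0,0,0,-0.2]]
[[0,0,0.56,0,0,0,-0.2]]
```

View it.

Run:
```python
from h import *
c=load('top19')
im=c['img'][190:340,160:350]; cv2.imwrite('pics/c7.png',cv2.resize(im,(760,600),interpolation=cv2.INTER_CUBIC)[:,:,::-1])
```

```text
(no output)
```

View pics/c7.png

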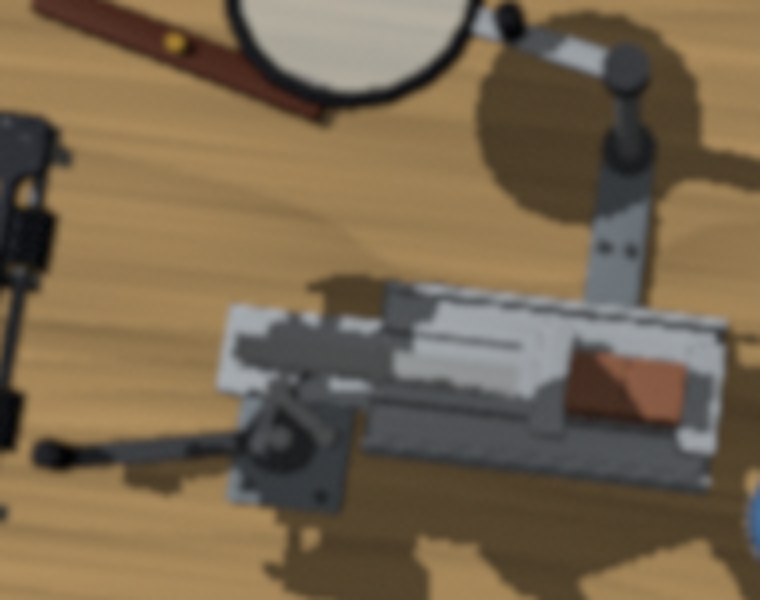

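The lever sprang back to about -0.2 once released, while the jaw stayed put. Now the grip test.

Call:
apply_moves([
  [-0.8,0.07,0,0,0,0,-0.2],
  [-0.8,0.07,0,0,0,0,-0.2],
  [-0.8,0.07,0,0,0,0,-0.2],
  [-0.8,0.07,0,0,0,0,-0.2],
  [-0.8,0.07,0,0,0,0,-0.2],
  [-0.81,0.07,0,0,0,0,-0.2],
  [0,0,0,0,0,0,-0.2],
  [0,0,0,0,0,0,-0.2],
])

```text
time_s: 47.8
eef_pos: [0.4629, 0.0018, 0.1669]
eef_rot: [[-0.001, 1.0, -0.002], [1.0, 0.001, 0.001], [0.001, -0.002, -1.0]]
ft_force: [0.4, 1.2, 0.6]
finger_gap: 0.0554
gripper_force: 0.0
```

Run:
```python
from h import *
plan([(.4628,.001,.066,0,-.2)],step=.05)
c=snap('top','top20');knob(c);jaw(c);seals(c)
```

```text
[[0,0,0.56,0,0,0,-0.2],[-0.01,0,0.56,0,0,0,-0.2],[0,0,0.56,0,0,0,-0.2]]
lever 188 [0.4045 0.2372 0.046 ] -0.159
jaw 0
```

Call:
apply_moves([
  [0,0,0.56,0,0,0,-0.2],
  [0,0,0.56,0,0,0,-0.2],
  [0,0,0.54,0,0,0,-0.2],
  [0,0,0,0,0,0,0.1],
  [0,0,0,0,0,0,0.9],
  [0,0,0,0,0,0,0.9],
  [0,0,0,0,0,0,0.9],
], force=20)

```text
time_s: 48.72
eef_pos: [0.4636, 0.0016, 0.0694]
eef_rot: [[-0.002, 1.0, 0.0], [1.0, 0.002, 0.0], [0.0, 0.0, -1.0]]
ft_force: [-4.5, 2.7, 7.0]
finger_gap: 0.0319
gripper_force: 20.0
```

Call:
apply_moves([
  [0,0,-0.03,0,0,0,0.9],
  [0,0,0,0,0,0,0.9],
])

```text
time_s: 48.98
eef_pos: [0.4636, 0.0016, 0.0702]
eef_rot: [[-0.002, 1.0, -0.001], [1.0, 0.002, 0.001], [0.001, -0.001, -1.0]]
ft_force: [-2.4, 3.4, -1.8]
finger_gap: 0.0318
gripper_force: 19.9
```

Call:
apply_moves([
  [0,0,-0.03,0,0,0,0.9],
  [0,0,0,0,0,0,0.9],
])

```text
time_s: 49.22
eef_pos: [0.4634, 0.0015, 0.0715]
eef_rot: [[-0.002, 1.0, -0.001], [1.0, 0.002, 0.001], [0.001, -0.001, -1.0]]
ft_force: [-1.1, 4.1, -9.7]
finger_gap: 0.0317
gripper_force: 20.0
```

The clamped seal resists a pull of about 10 N, so the grip is firm. Relax and release.

Call:
apply_moves([
  [0,0,0.05,0,0,0,0.9],
  [0,0,0,0,0,0,0.9],
  [0,0,0,0,0,0,0.2],
  [0,0,0,0,0,0,-0.1],
  [0,0,0,0,0,0,-0.2],
  [0,0,-0.4,0,0,0,-0.2],
  [0,0,-0.7,0,0,0,0],
  [0,0,-0.7,0,0,0,0.3],
])

```text
time_s: 50.22
eef_pos: [0.4639, 0.001, 0.1781]
eef_rot: [[-0.002, 1.0, 0.0], [1.0, 0.002, -0.0], [-0.0, 0.0, -1.0]]
ft_force: [1.3, -0.4, -0.2]
finger_gap: 0.04
gripper_force: 0.0
```

Call:
apply_moves([
  [0.8,-0.15,0,0,0,0,0.45],
  [0.8,-0.15,0,0,0,0,0.45],
  [0.8,-0.2,0,0,0,0,0.45],
  [0.8,-0.2,0,0,0,0,0.45],
  [0.8,-0.2,0,0,0,0,0.45],
  [0.8,-0.2,0,0,0,0,0.45],
  [0,0,0,0,0,0,0.45],
  [0,0,0,0,0,0,0.45],
])

```text
time_s: 51.22
eef_pos: [0.3975, 0.2886, 0.1768]
eef_rot: [[-0.003, 1.0, 0.0], [1.0, 0.003, -0.001], [-0.001, 0.0, -1.0]]
ft_force: [-0.2, -0.5, -0.6]
finger_gap: 0.0252
gripper_force: 0.0
```

Run:
```python
from h import *
for t in 'ab':
    c=snap('top','top21'+t);jaw(c);seals(c);knob(c)
P=cloud(c)
for nm,y in(('s1',-.031),('s2',.001)):
    g=P[(abs(P[...,0]-.463)<.009)&(abs(P[...,1]-y)<.009)]; print(nm,np.median(g[:,2]))
```

```text
jaw 138 [0.0172 0.0258 0.0338]
seal 453 [ 0.4638 -0.0149  0.0893] [464.1, -15.2, 64.6, 31.7, 85.8]
lever 189 [0.4047 0.2368 0.046 ] -0.158
jaw 138 [0.0172 0.0258 0.0339]
seal 453 [ 0.4638 -0.0151  0.0894] [464.0, -15.1, 64.7, 31.6, 86.0]
lever 187 [0.4045 0.2374 0.0462] -0.159
s1 0.08918712939567985
s2 0.08961534258066406
```

Reseat with a final couple of swings.

Call:
apply_moves([
  [0,-0.02,0.7,0,0,0,0.45],
  [0,0,0.7,0,0,0,0.45],
  [0,0,0.64,0,0,0,0.45],
  [0,0,0,0,0,0,0.45],
  [0,-0.1,0,0,0,0,0.45],
  [0,-0.12,0,0,0,0,0.45],
  [0,0,0,0,0,0,0.45],
])

```text
time_s: 52.2
eef_pos: [0.3838, 0.2894, 0.0561]
eef_rot: [[-0.002, 1.0, 0.003], [1.0, 0.002, 0.001], [0.001, 0.003, -1.0]]
ft_force: [2.7, -1.2, 1.3]
finger_gap: 0.0251
gripper_force: 1.1
```

Call:
apply_moves([
  [0,0.25,0,0,0,0,0.45],
  [0,0.1,0,0,0,0,0.45],
  [0,0,0,0,0,0,0.45],
])

```text
time_s: 52.58
eef_pos: [0.4042, 0.289, 0.0544]
eef_rot: [[-0.001, 1.0, -0.001], [1.0, 0.001, -0.0], [-0.0, -0.001, -1.0]]
ft_force: [-1.7, 0.4, 1.6]
finger_gap: 0.025
gripper_force: 0.9
```

Call:
apply_moves([
  [0,0.15,0,0,0,0,0.45],
  [0,0.1,0,0,0,0,0.45],
  [0,0,0,0,0,0,0.45],
  [0,0,0,0,0,0,0.45],
])

```text
time_s: 53.08
eef_pos: [0.4177, 0.2893, 0.054]
eef_rot: [[-0.002, 1.0, -0.003], [1.0, 0.002, -0.0], [-0.0, -0.003, -1.0]]
ft_force: [-3.8, 3.0, -0.1]
finger_gap: 0.0256
gripper_force: 2.2
```

Run:
```python
from h import *
c=snap('top','top22');jaw(c);seals(c);knob(c)
```

```text
jaw 136 [0.017  0.0257 0.0337]
seal 454 [ 0.464  -0.0151  0.0895] [464.2, -15.4, 64.1, 32.1, 85.8]
lever 184 [0.4163 0.2366 0.0459] 0.02
```

Call:
apply_moves([
  [0,0.15,0,0,0,0,0.45],
  [0,0,0,0,0,0,0.45],
  [0,0,0,0,0,0,0.45],
])

```text
time_s: 53.5
eef_pos: [0.4273, 0.289, 0.0541]
eef_rot: [[-0.002, 1.0, -0.001], [1.0, 0.002, -0.0], [-0.0, -0.001, -1.0]]
ft_force: [-4.0, 1.3, -2.0]
finger_gap: 0.0252
gripper_force: 1.6
```

Call:
apply_moves([
  [0,0.15,0,0,0,0,0.45],
  [0,0,0,0,0,0,0.45],
  [0,0,0,0,0,0,0.45],
])

```text
time_s: 53.88
eef_pos: [0.4375, 0.2891, 0.0547]
eef_rot: [[-0.002, 1.0, 0.001], [1.0, 0.002, 0.0], [0.0, 0.001, -1.0]]
ft_force: [-0.9, -0.4, -0.0]
finger_gap: 0.0252
gripper_force: 0.1
```

Call:
apply_moves([
  [0,0.15,0,0,0,0,0.45],
  [0,0.07,0,0,0,0,0.45],
  [0,0,0,0,0,0,0.45],
])

```text
time_s: 54.25
eef_pos: [0.4436, 0.2887, 0.054]
eef_rot: [[-0.002, 1.0, -0.014], [1.0, 0.002, -0.003], [-0.003, -0.014, -1.0]]
ft_force: [-23.2, 1.7, 15.1]
finger_gap: 0.0256
gripper_force: 11.8
```

Run:
```python
from h import *
c=snap('top','top23');jaw(c);seals(c);knob(c)
```

```text
jaw 137 [0.0168 0.0259 0.0338]
seal 453 [ 0.464  -0.0149  0.0893] [464.2, -15.1, 64.7, 31.6, 85.8]
lever 188 [0.4309 0.2369 0.046 ] 0.24
```

Call:
apply_moves([
  [0,-0.07,0,0,0,0,0.45],
  [0,0,0,0,0,0,0.45],
  [0,0,0,0,0,0,0.45],
])

```text
time_s: 54.68
eef_pos: [0.4434, 0.2888, 0.0543]
eef_rot: [[-0.002, 1.0, -0.006], [1.0, 0.002, -0.001], [-0.001, -0.006, -1.0]]
ft_force: [-10.1, -0.4, 5.0]
finger_gap: 0.0251
gripper_force: 5.2
```

Run:
```python
from h import *
c=snap('top','top24');jaw(c);seals(c);knob(c)
```

```text
jaw 136 [0.0174 0.0257 0.0336]
seal 453 [ 0.464  -0.015   0.0893] [464.2, -15.5, 64.0, 31.8, 85.8]
lever 188 [0.4306 0.2368 0.046 ] 0.236
```

Call:
apply_moves([
  [0,0,-0.6,0,0,0,0.45],
  [0,0,0,0,0,0,0.45],
])

```text
time_s: 54.98
eef_pos: [0.4484, 0.29, 0.093]
eef_rot: [[-0.002, 1.0, 0.006], [1.0, 0.002, 0.003], [0.003, 0.006, -1.0]]
ft_force: [0.2, 0.4, -0.4]
finger_gap: 0.0251
gripper_force: 0.0
```

Run:
```python
from h import *
c=snap('top','top25');jaw(c);seals(c);knob(c)
print(r.observe()['eef_pos'])
```

```text
jaw 139 [0.0172 0.0259 0.0339]
seal 458 [ 0.464  -0.0151  0.0893] [464.3, -15.4, 64.0, 31.7, 86.2]
lever 189 [0.4309 0.2366 0.046 ] 0.242
[0.44748408 0.28959129 0.09167998]
```

Run:
```python
from h import *
for t in('top8','top10','top17','top18','top21b','top23','top25'):
    P=cloud(load(t)); o=[]
    for y in(-.031,.001,.0146,.027): 
        g=P[(abs(P[...,0]-.463)<.010)&(abs(P[...,1]-y)<.010)&(P[...,2]>.05)]; o.append((len(g),round(float(g[:,2].mean()),5) if len(g) else 0))
    print(t,o)
im=load('top25')['img'][260:310,290:345]; cv2.imwrite('pics/c8.png',cv2.resize(im,(660,600),interpolation=cv2.INTER_CUBIC)[:,:,::-1])
w=[(.6179-.012,.0605,.30,-11,.26)]
plan([(.45,.25,.30,-5,.26),(.60,.0600,.30,-14,.26)],step=.05)
```

```text
top8 [(86, 0.08939), (58, 0.08772), (85, 0.08987), (56, 0.0896)]
top10 [(86, 0.0895), (62, 0.08741), (86, 0.08927), (59, 0.08929)]
top17 [(84, 0.08918), (87, 0.08976), (82, 0.07966), (66, 0.06101)]
top18 [(86, 0.0892), (84, 0.08932), (79, 0.07952), (65, 0.06074)]
top21b [(86, 0.08943), (88, 0.08969), (80, 0.08028), (68, 0.06082)]
top23 [(88, 0.08947), (86, 0.08982), (78, 0.07973), (67, 0.06069)]
top25 [(85, 0.08932), (84, 0.08947), (78, 0.07966), (68, 0.06089)]
[[-0.13,0.01,-0.69,0,0,0.003,0.26],[-0.13,0.01,-0.7,0,0,0.003,0.26],[-0.13,0.02,-0.69,0,0,0.003,0.26],[-0.13,0.02,-0.7,0,0,0.003,0.26],[-0.13,0.02,-0.69,0,0,0.003,0.26],[-0.58,0.56,0,0,0,0.005,0.26],[-0.57,0.57,0,0,0,0.005,0.26],[-0.55,0.59,0,0,0,0.005,0.26]]
[[-0.53,0.61,0,0,0,0.005,0.26],[-0.51,0.63,0,0,0,0.005,0.26]]
```

View pics/c8.png

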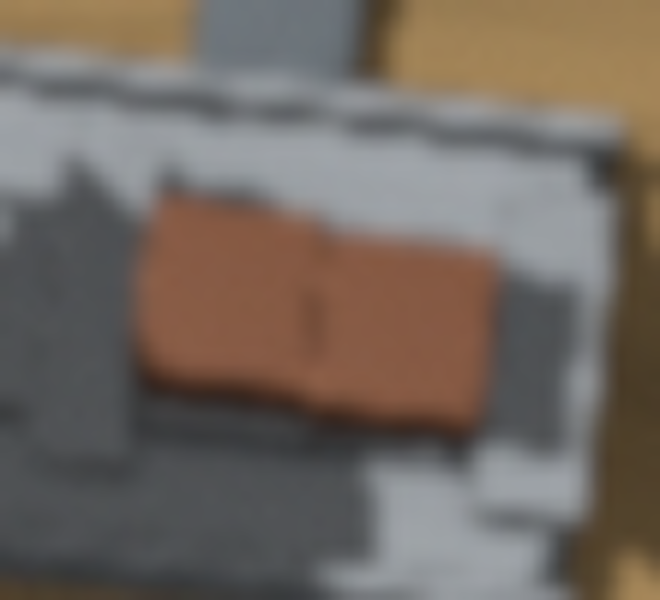

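The two seals stand flat together between the jaws. Now the magnifier goes back, aiming for an arm direction of about 186°.

Call:
apply_moves([
  [-0.13,0.01,-0.69,0,0,0.003,0.35],
  [-0.13,0.01,-0.7,0,0,0.003,0.35],
  [-0.13,0.02,-0.69,0,0,0.003,0.35],
  [-0.13,0.02,-0.7,0,0,0.003,0.35],
  [-0.13,0.02,-0.69,0,0,0.003,0.35],
  [-0.58,0.56,0,0,0,0.005,0.35],
  [-0.57,0.57,0,0,0,0.005,0.35],
  [-0.55,0.59,0,0,0,0.005,0.35],
])

```text
time_s: 56.02
eef_pos: [0.5403, 0.1346, 0.2979]
eef_rot: [[0.186, 0.982, -0.0], [0.982, -0.186, -0.0], [-0.0, -0.0, -1.0]]
ft_force: [0.3, 0.6, 1.0]
finger_gap: 0.0295
gripper_force: 0.0
```

Call:
apply_moves([
  [-0.53,0.61,0,0,0,0,0.35],
  [-0.51,0.63,0,0,0,0,0.35],
  [0,0.2,0,0,0,0,0.35],
  [0,0,0,0,0,0,0.35],
  [0,0,0,0,0,0,0.35],
  [0,0,0,0,0,0,0.35],
])

```text
time_s: 56.78
eef_pos: [0.6121, 0.0593, 0.2989]
eef_rot: [[0.184, 0.983, 0.0], [0.983, -0.184, 0.0], [0.0, 0.0, -1.0]]
ft_force: [-0.1, -0.2, 0.6]
finger_gap: 0.03
gripper_force: 0.0
```

Run:
```python
from h import *
o=r.observe(); print(o['eef_pos'],o['eef_rot'][:2,1],o['joint_pos'].round(2))
h=.35
w=[(.6175,.0592,.24,-10,h),(.6175,.0592,.201,-10,h),(.6175,.0592,.201,-10,h)]
for a in np.linspace(80,191,14)[1:]: w.append((.6075+.06*np.cos(np.radians(a)),.06*np.sin(np.radians(a)),.201,a-90,h))
plan(w,step=.05)
```

```text
[0.61210678 0.05928421 0.29888897] [ 0.98283552 -0.18448394] [-0.03  0.48  1.12  0.    1.55  0.16]
[[0.01,0.04,0.49,0,0,-0.001,0.35],[0,0.05,0.49,0,0,-0.001,0.35],[0,0,0.65,0,0,0,0.35],[0,0,0,0,0,0,0.35],[-0.01,-0.14,0,0,0,-0.023,0.35],[-0.01,-0.15,0,0,0,-0.024,0.35],[-0.01,-0.15,0,0,0,-0.024,0.35],[-0.01,-0.15,0,0,0,-0.024,0.35]]
[[-0.01,-0.15,0,0,0,-0.023,0.35],[-0.01,-0.14,0,0,0,-0.024,0.35],[-0.01,-0.15,0,0,0,-0.024,0.35],[-0.01,-0.15,0,0,0,-0.023,0.35],[-0.02,-0.15,0,0,0,-0.024,0.35],[-0.01,-0.15,0,0,0,-0.024,0.35],[-0.01,-0.15,0,0,0,-0.024,0.35],[-0.01,-0.15,0,0,0,-0.023,0.35]]
[[-0.01,-0.14,0,0,0,-0.024,0.35]]
```

Call:
apply_moves([
  [0.01,0.04,0.49,0,0,0,0.35],
  [0,0.05,0.49,0,0,0,0.35],
  [0,0,0.65,0,0,0,0.35],
  [0,0,0,0,0,0,0.35],
  [-0.01,-0.14,0,0,0,-0.023,0.35],
  [-0.01,-0.15,0,0,0,-0.024,0.35],
  [-0.01,-0.15,0,0,0,-0.024,0.35],
  [-0.01,-0.15,0,0,0,-0.024,0.35],
])

```text
time_s: 57.78
eef_pos: [0.5847, 0.0548, 0.2033]
eef_rot: [[-0.404, 0.915, 0.006], [0.915, 0.404, 0.0], [-0.002, 0.005, -1.0]]
ft_force: [5.4, -0.8, -1.5]
finger_gap: 0.0299
gripper_force: 2.1
```

Call:
apply_moves([
  [-0.01,-0.15,0,0,0,-0.023,0.35],
  [-0.01,-0.14,0,0,0,-0.024,0.35],
  [-0.01,-0.15,0,0,0,-0.024,0.35],
  [-0.01,-0.15,0,0,0,-0.023,0.35],
  [-0.02,-0.15,0,0,0,-0.024,0.35],
  [-0.01,-0.15,0,0,0,-0.024,0.35],
  [-0.01,-0.15,0,0,0,-0.024,0.35],
  [-0.01,-0.15,0,0,0,-0.023,0.35],
])

```text
time_s: 58.78
eef_pos: [0.5489, -0.0017, 0.2038]
eef_rot: [[-0.999, -0.033, 0.006], [-0.033, 0.999, 0.001], [-0.006, 0.001, -1.0]]
ft_force: [3.3, 3.9, -0.7]
finger_gap: 0.0299
gripper_force: 2.0
```

Call:
apply_moves([
  [-0.01,-0.14,0,0,0,-0.024,0.35],
  [0,0,0,0,0,0,0.35],
  [0,0,0,0,0,0,0.35],
  [0,0.06,0,0,0,0,0.35],
  [0,0,-0.6,0,0,0,0.35],
  [0,0,-0.9,0,0,0,0.35],
])

```text
time_s: 59.52
eef_pos: [0.5464, -0.0069, 0.2906]
eef_rot: [[-0.984, -0.176, -0.004], [-0.176, 0.984, 0.001], [0.004, 0.001, -1.0]]
ft_force: [1.1, 0.2, 1.4]
finger_gap: 0.03
gripper_force: 0.0
```

Run:
```python
from h import *
plan([(.36,.38,.30,60,.35)],step=.045)
```

```text
[[0.19,0.69,-0.01,0,0,0.011,0.35],[0.24,0.67,-0.01,0,0,0.011,0.35],[0.29,0.66,-0.01,0,0,0.011,0.35],[0.33,0.64,-0.02,0,0,0.011,0.35],[0.37,0.61,-0.01,0,0,0.011,0.35],[0.41,0.58,-0.02,0,0,0.011,0.35],[0.45,0.55,-0.01,0,0,0.011,0.35],[0.49,0.52,-0.02,0,0,0.011,0.35]]
[[0.53,0.49,-0.01,0,0,0.011,0.35],[0.56,0.45,-0.02,0,0,0.011,0.35]]
```

Call:
apply_moves([
  [0.19,0.69,0,0,0,0.011,0.35],
  [0.24,0.67,0,0,0,0.011,0.35],
  [0.29,0.66,0,0,0,0.011,0.35],
  [0.33,0.64,0,0,0,0.011,0.35],
  [0.37,0.61,0,0,0,0.011,0.35],
  [0.41,0.58,0,0,0,0.011,0.35],
  [0.45,0.55,0,0,0,0.011,0.35],
  [0.49,0.52,0,0,0,0.011,0.35],
])

```text
time_s: 60.52
eef_pos: [0.3974, 0.303, 0.2911]
eef_rot: [[-0.929, 0.369, 0.0], [0.369, 0.929, 0.0], [-0.0, 0.0, -1.0]]
ft_force: [1.1, 1.0, 0.4]
finger_gap: 0.0299
gripper_force: 0.0
```

Call:
apply_moves([
  [0.53,0.49,0,0,0,0.011,0.35],
  [0.56,0.45,0,0,0,0.011,0.35],
  [0,0,0,0,0,0,0.35],
  [0,0,0,0,0,0,0.35],
])

```text
time_s: 61.02
eef_pos: [0.3607, 0.3792, 0.2909]
eef_rot: [[-0.871, 0.49, -0.0], [0.49, 0.871, -0.001], [-0.0, -0.001, -1.0]]
ft_force: [-0.4, -0.6, -0.4]
finger_gap: 0.03
gripper_force: 0.0
```

Run:
```python
from h import *
c=snap('top','top30'); P=cloud(c)
g=P[(abs(P[...,2]-.192)<.012)&(P[...,0]<.535)&(P[...,0]>.38)&(abs(P[...,1])<.12)]; print(len(g),cv2.minEnclosingCircle((g[:,:2]*1000).astype(np.float32)))
im=c['img'][180:360,150:400]; cv2.imwrite('pics/c9.png',cv2.resize(im,(790,569),interpolation=cv2.INTER_CUBIC)[:,:,::-1])
```

```text
3780 ((466.7090759277344, -18.021080017089844), 68.26249694824219)
```

View pics/c9.png

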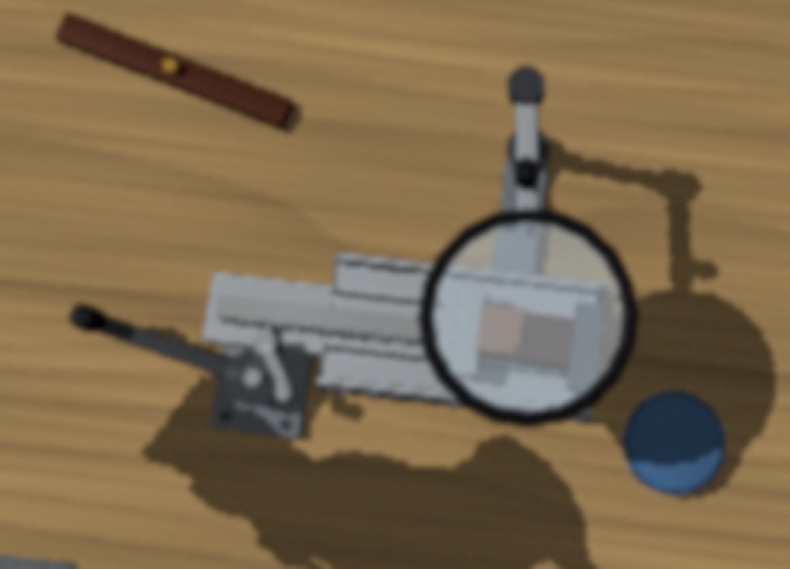

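The glass is centred over the row at (528,315), with both seals inside it at (480-572,335). The tab is at closing at (283,392), and the box and paperweight are where they were. Handing in.

```bash
python3 -c "
from rig import r
print(r.finish_job())"
```

```text
the job is handed in; nothing more can be done
None
```

The job is handed in: both seals stand clamped between the jaws (the outer one held against a pull of about 10 N), under the magnifier, with the direction lever at closing. The pump lever never fully stalled at the end, though the jaw stopped gaining.

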